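Hang the hub spacer plates on the hook, pressed back in order

ROBOT

A 7-joint arm with a two-finger parallel gripper is mounted at the origin on the work surface. World frame = base frame: x ahead of the robot, y to its left, z up, the work surface at z = 0. Lengths are in m, angles in rad, forces in N, time in s.
With the tool pointing down it reaches from about 0.4 to 0.75 m from the base axis. Payload 19.5 kg.
Tool frame: the origin (TCP) lies at the very end of the fingers, on their centre line; the grasp point (between the pads) lies 19 mm behind it; z points along the fingers, y is the direction in which the jaws open and shut (so a half turn about z gives the same grasp; the last joint's range is limited). The gripper opens to 85 mm and grips with 20 to 120 N. Pads are 22 mm wide; open, the fingers measure 114 mm over their backs; the gripper's body (76 mm by 85 mm) begins 54 mm behind the grasp point. The pads swing forward as they close: fully open they stand 13 mm farther back than shut.
Start: joints at [1.235, 0.707, -0.028, 1.485, 0.022, 0.951, -0.075], TCP at [0.167, -0.55, 0.231] pointing down, gripper open.
Joint ranges: [-2.71, 2.71], [-0.32, 2.16], [-1.57, 1.52], [0, 2.45], [-1.46, 4.6], [0, 2.02], [-2.83, 2.83]. Speed limits (rad/s): [1.89, 1.89, 2.57, 2.57, 3.01, 3.01, 3.01].

INTERFACE

Orientations are given as a unit quaternion [w, x, y, z].
In Python, from plant import robot, eyes gives the robot as it stands.
- The arm moves only by the shell command python3 -m inch 'ROWS' [FORCE]. ROWS is JSON, a list of rows, each a list of 7 numbers: the shift along the tool's x, y, z in cm, then the turn, a rotation vector about the tool's x, y, z in degrees, then the closure, from 0 (fully open) to 1 (shut). In form: [[tx, ty, tz, rx, ry, rz, claw], ...]. A call has exactly 8 rows; each row shifts and turns the pose as measured when the row begins, along the tool's axes as they then stand; what a row does not reach is not made up. A row lasts 1/12 s, in which the tool goes at most 41.7 mm and 7.16 degrees, less where a joint would pass 70% of its speed; a pose out of reach is approached as far as the arm can. A call with a gripper value outside its range is refused whole. The fingers move at their own pace and stop on an object; FORCE is the grip in N (left out, the last holds). Time passes only in rows, so rows that do not move let the fingers close, or fill a call up. It gives the time, the measured TCP pose, the force and the opening at its end, in the units of the state.
- robot.state(): the state, without advancing time (a new reading comes with each control period).
- eyes.capture(name): name is "scene" or "side" or "wrist"; returns a dict with "frame" (400x640x3 uint8, red, green, blue), "z_map" (400x640 float32, m along the optical axis (not along the pixel's ray), 0 where there is no reading), "fov_y" (degrees; the focal length in pixels is half the picture's height over the tangent of half this angle, whatever the lens; pixels are square), "cx", "cy" (the principal point, pixels), "position" and "orientation" of the camera in the world; the wrist camera has in their place "tool_from_camera" (4x4, takes a point from camera to tool coordinates, whose origin is the TCP and whose axes are the flange's). Camera axes: x right, y down, z forward; pixel columns grow to the right and rows downward; lengths in m; the calibration is good to about 2 mm. A picture is of the moment at which its call begins: read the wrist's pose just before it.
- robot.hand_in(): hands the job in, once; it reports no verdict.
The state is a dict: "time": time; "joint_positions": joint angles; "qd": joint speeds; "joint_torque": joint torques, N m; "tool_pos": TCP position; "eef_rot": TCP orientation; "force": force on the tool from outside, world axes, zero at the start; "ft_torque": the same for the moment, N m; "finger_gap": opening from 0.0 (shut) to 1.0 (fully open).
Only numpy, scipy, OpenCV 4.12 (cv2) and the standard library are available. Lean on these libraries where they do the work, as an engineer would, in place of code of your own. Each camera call takes 0.05 s, during which the arm holds its last target.

TASK

Hang the three aluminium spacer plates from the rack on the stand's hook by their keyholes: first the wide one, then the middle one, then the narrow one in front. Seat each fully down on the bar and slide it back until it lies flat against what is behind it - the wide plate against the black stop, each next plate against the one before - before fetching the next. Feel for the contact and press lightly: the stop is only clipped on and must not be shoved along the bar; leave everything else on the bench alone.

Things in the scene. Friction and masses are not known exactly. Their poses are not given: they have to be found in the camera images.
- hook (a point): Hook: level flat steel bar 12 mm wide, 12 mm thick. This point: mid-width on the bar's top surface (110 mm above the bench), at the inner face of the upturned lip at its free end. +x runs along the bar from the lip to the stand's post, z up. Lip: x = -8 to 0 mm, as wide as the bar, top 8 mm above the bar's top.
- stand: Hook stand fixed to the bench, same axes as the hook; origin under its post (140 mm tall). A black stop, 60 mm wide, 10 mm thick, top 12 mm above the bar's top, is clipped round the bar. Its flat front faces the lip, 50 to 110 mm from the lip's inner face, elsewhere each time and not measured. It slips at about 16 N; pushes up to 11 N leave it in place.
- rack: Wooden rack fixed to the bench, 240 mm (its x) by 130 mm (y), origin at the centre of its underside. Three slots 13 mm wide run along y at x = -90, 0, +90 mm; slot floor 8 mm up, rail tops 40 mm up. One plate stands on its bottom edge in each slot, its faces along the slot; which is where varies.
- wide_plate_mid (a point): Centre (half-way up) of the wide spacer plate: aluminium, 126 tall (z), 10 thick (x), body 110 wide (y), 0.26 kg. Keyhole on the mid-line, top edge 80 above the bottom edge: slot 15 wide for 13 down (this sits on the bar), flaring to 34 wide, ending 54 down. Grip tab 30 wide, from 16 to 46 above the keyhole top. Both faces alike. All mm.
- middle_plate_mid (a point): Centre (half-way up) of the middle spacer plate: aluminium, 154 tall (z), 10 thick (x), body 92 wide (y), 0.22 kg. Keyhole on the mid-line, top edge 72 above the bottom edge: slot 15 wide for 13 down (this sits on the bar), flaring to 34 wide, ending 54 down. Grip tab 30 wide, from 16 to 82 above the keyhole top. Both faces alike. All mm.
- narrow_plate_mid (a point): Centre (half-way up) of the narrow spacer plate: aluminium, 184 tall (z), 10 thick (x), body 74 wide (y), 0.17 kg. Keyhole on the mid-line, top edge 66 above the bottom edge: slot 15 wide for 13 down (this sits on the bar), flaring to 34 wide, ending 54 down. Grip tab 30 wide, from 16 to 118 above the keyhole top. Both faces alike. All mm.
- multimeter: Bystander, leave alone: red multimeter lying flat, 160 x 78 x 42 mm; origin under its centre.
- tape_roll: Bystander, leave alone: cardboard-brown tape roll lying flat, diameter 90, 24 mm high; origin under its centre.
- screwdriver: Bystander, leave alone: screwdriver with blue handle, 170 mm long, lying flat; origin under its centre (screwdriver: on its axis).
- spray_can_a: Bystander, leave alone: spray can, diameter 60, 170 mm tall; origin under its centre.
- spray_can_b: Bystander, leave alone: spray can, diameter 60, 190 mm tall; origin under its centre.

How it is judged:
On the way, in this order (a step that is already met when the one before it is completed fails the run):
1. the wide plate hangs seated on the bar, flat against the stop (z of wide_plate_mid in the frame of hook between -0.02 and -0.014 m and y of wide_plate_mid in the frame of hook between -0.005 and 0.005 m and x of wide_plate_mid in the frame of hook above 0 m and angle between wide_plate_mid's own z axis and vertical below 0.07 rad and horizontal distance between wide_plate_mid and stop_c0 below 0.0128 m), for 0.2 s.
2. the middle plate hangs seated on the bar, flat against the wide one (all of step 1 and z of middle_plate_mid in the frame of hook between 0.002 and 0.008 m and y of middle_plate_mid in the frame of hook between -0.005 and 0.005 m and x of middle_plate_mid in the frame of hook above 0 m and angle between middle_plate_mid's own z axis and vertical below 0.07 rad and horizontal distance between middle_plate_mid and wide_plate_mid below 0.0128 m), for 0.2 s.
3. the narrow plate hangs seated on the bar, flat against the middle one (all of step 2 and z of narrow_plate_mid in the frame of hook between 0.023 and 0.029 m and y of narrow_plate_mid in the frame of hook between -0.005 and 0.005 m and x of narrow_plate_mid in the frame of hook above 0 m and angle between narrow_plate_mid's own z axis and vertical below 0.07 rad and horizontal distance between narrow_plate_mid and middle_plate_mid below 0.0128 m), for 0.2 s.
At the end, for the whole second after the job is handed in: All three plates hang at rest on the bar, upright within 4 degrees, keyhole tops down on the bar within 3 mm, centred within 5 mm; the wide plate within 2.8 mm of touching the stop, the middle within 2.8 mm of the wide, the narrow within 2.8 mm of the middle (all of step 3 and linear speed of each of wide_plate, middle_plate, narrow_plate below 0.02 m/s).
It fails at once if the stop is shoved more than 3 mm along the bar (distance of stop_c0 from where it was at the start of the episode above 0.003 m).
It fails at once if a plate is pressed on the hook or stop with more than 40 N (contact force between any of wide_plate, middle_plate, narrow_plate and stand above 40 N).
It fails at once if a bystander is moved more than 30 mm (distance of any of multimeter, tape_roll, screwdriver, spray_can_a, spray_can_b, parts_case, paper_roll from where it was at the start of the episode above 0.03 m).
It also fails if it takes over 72 s, if anything falls off the work surface, if the arm or the gripper's body presses on something with over 40 N, if the wrist force passes 120 N, or if a joint passes its speed limit or range.

## Working session

There is one attempt and no reset: what is moved stays moved. The work goes in short steps, Python scripts to look and compute and a shell command to move; the robot and the scene stay as the last step left them, time stands still between calls to the robot, and variables do not carry over. Pictures are saved under pics/ and viewed, and the job is handed in when it is done.

```bash
ls; mkdir -p pics; cat > h.py <<'E'
import numpy as np,cv2
from scipy.spatial.transform import Rotation as R
from plant import robot,eyes
def rot(q): return R.from_quat([q[1],q[2],q[3],q[0]]).as_matrix()
def cap(n,save=None):
    s=robot.state(); c=eyes.capture(n)
    if n=="wrist":
        T=np.eye(4);T[:3,:3]=rot(s["eef_rot"]);T[:3,3]=s["tool_pos"]
        M=T@np.array(c["tool_from_camera"])
    else:
        M=np.eye(4);M[:3,:3]=rot(c["orientation"]);M[:3,3]=c["position"]
    c["M"]=M;c["f"]=200/np.tan(np.radians(c["fov_y"])/2)
    if save: cv2.imwrite("pics/"+save,c["frame"][:,:,::-1])
    return c
def cloud(c):
    z=c["z_map"];v,u=np.indices(z.shape)
    P=np.stack([(u-c["cx"])/c["f"]*z,(v-c["cy"])/c["f"]*z,z],-1)
    W=P@c["M"][:3,:3].T+c["M"][:3,3]; W[z<=0]=np.nan
    return W
E
python3 - <<'E'
from h import *
s=robot.state();print(s)
for n in("scene","side","wrist"):
    c=cap(n,n+"0.png");print(n,c["M"].round(3).tolist(),c["f"],c["cx"],c["cy"],c["frame"].shape)
    np.savez("pics/"+n+"0.npz",frame=c["frame"],W=cloud(c))
print(robot.state()["time"])
E
```

```text
pics
{'time': 0.0, 'joint_positions': array([ 1.23530147,  0.70707841, -0.02760907,  1.48500822,  0.02199035,
        0.95090328, -0.07550895]), 'qd': array([ 0.00030652,  0.0010545 ,  0.00024907,  0.00149238,  0.00082283,
       -0.00135588,  0.00120598]), 'joint_torque': array([ 1.18738029e-03, -8.83209300e+01,  1.23509970e+00, -2.36166358e+01,
        1.69398001e-02,  6.53118681e-03, -8.68095015e-06]), 'tool_pos': array([ 0.16643146, -0.55010517,  0.23083948]), 'eef_rot': array([-5.38969606e-04,  9.89231300e-01,  1.46359613e-01, -9.64535329e-05]), 'force': array([ 0.19081277,  0.30165856, -0.04081409]), 'ft_torque': array([-0.00361708, -0.03857051, -0.03075422]), 'finger_gap': 1.002541598314241}
scene [[0.778, 0.435, -0.453, 0.992], [0.628, -0.525, 0.574, -0.549], [0.012, -0.732, -0.682, 0.77], [0.0, 0.0, 0.0, 1.0]] 431.04721181686097 315.84130973958753 203.7466039511149 (400, 640, 3)
side [[-0.96, -0.154, 0.233, 0.317], [-0.278, 0.476, -0.834, 0.943], [0.017, -0.866, -0.5, 0.665], [0.0, 0.0, 0.0, 1.0]] 472.2671959955281 314.92851087410617 197.0841657439099 (400, 640, 3)
wrist [[0.291, -0.914, -0.284, 0.239], [-0.957, -0.278, -0.086, -0.527], [-0.0, 0.297, -0.955, 0.373], [0.0, 0.0, 0.0, 1.0]] 287.19794472478463 319.7841277204471 199.71326162141477 (400, 640, 3)
0.15
```

View pics/scene0.png

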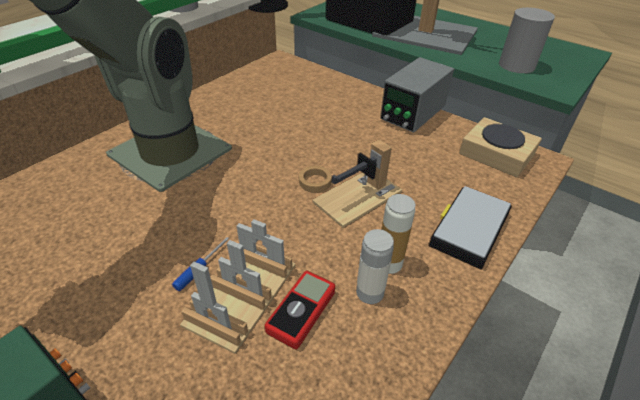

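View pics/side0.png

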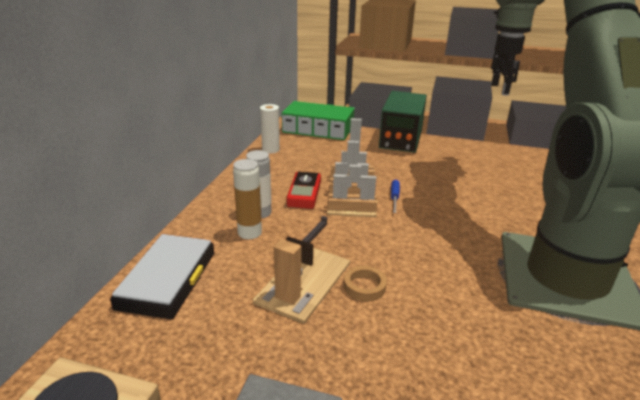

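View pics/wrist0.png

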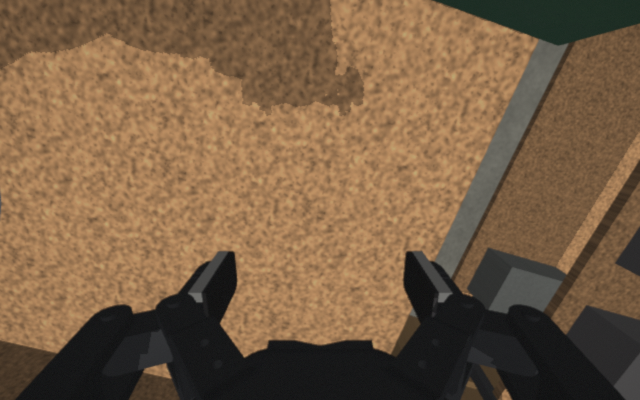

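The three plates stand in the rack: wide farthest at about (262,238), middle (240,265), narrow nearest at (207,290). The bar is at (350,172), with the post at (380,165). Next I measure them from the depth maps.

```bash
python3 - <<'E'
from h import *
for n,boxes in(("scene",dict(rack=(170,210,300,350),hook=(300,135,410,225))),("side",dict(rack=(320,110,385,220),hook=(250,210,350,320)))):
    d=np.load(f"pics/{n}0.npz");W=d["W"];F=d["frame"]
    for k,(a,b,c,e) in boxes.items():
        w=W[b:e,a:c].reshape(-1,3);f=F[b:e,a:c].reshape(-1,3)
        print(n,k,np.isnan(w[:,0]).mean())
        for z0 in np.arange(0.005,0.21,0.015):
            m=(w[:,2]>z0)&(w[:,2]<z0+.015)
            if m.sum()>5: print(round(z0,3),m.sum(),np.percentile(w[m],[3,50,97],axis=0).round(3).tolist(),np.median(f[m],0))
        im=cv2.resize(F[b:e,a:c,::-1],None,fx=5,fy=5,interpolation=cv2.INTER_CUBIC);cv2.imwrite(f"pics/z_{n}_{k}.png",im)
E
```

```text
scene rack 0.004120879120879121
0.005 2556 [[0.408, -0.343, 0.006], [0.562, -0.252, 0.01], [0.661, -0.134, 0.019]] [196. 172. 128.]
0.02 1403 [[0.414, -0.335, 0.021], [0.551, -0.252, 0.027], [0.704, -0.13, 0.035]] [117.  93.  70.]
0.035 2964 [[0.487, -0.331, 0.036], [0.587, -0.227, 0.04], [0.693, -0.127, 0.046]] [131. 109.  88.]
0.05 378 [[0.466, -0.322, 0.05], [0.542, -0.218, 0.058], [0.588, -0.127, 0.064]] [109. 111. 108.]
0.065 446 [[0.47, -0.321, 0.066], [0.543, -0.221, 0.073], [0.588, -0.128, 0.08]] [109. 111. 108.]
0.08 610 [[0.47, -0.321, 0.081], [0.544, -0.227, 0.089], [0.587, -0.129, 0.095]] [109. 112. 109.]
0.095 587 [[0.465, -0.316, 0.095], [0.54, -0.15, 0.102], [0.578, -0.124, 0.109]] [118. 120. 116.]
0.11 215 [[0.502, -0.318, 0.111], [0.542, -0.225, 0.118], [0.567, -0.133, 0.125]] [109. 111. 108.]
0.125 265 [[0.501, -0.317, 0.125], [0.539, -0.224, 0.133], [0.567, -0.13, 0.139]] [110. 113. 109.]
0.14 169 [[0.528, -0.318, 0.14], [0.551, -0.229, 0.148], [0.568, -0.216, 0.154]] [108. 110. 108.]
0.155 198 [[0.527, -0.318, 0.155], [0.548, -0.228, 0.163], [0.567, -0.216, 0.169]
[... 3072 characters left out ...]
16, 0.277, 0.049]] [133.  97.  62.]
0.05 226 [[0.539, 0.054, 0.05], [0.568, 0.269, 0.057], [0.716, 0.277, 0.064]] [132.  96.  61.]
0.065 250 [[0.527, 0.06, 0.065], [0.559, 0.268, 0.073], [0.715, 0.278, 0.079]] [131.  95.  61.]
0.08 254 [[0.524, 0.216, 0.08], [0.546, 0.269, 0.088], [0.586, 0.278, 0.095]] [130.  94.  60.]
0.095 437 [[0.525, 0.111, 0.096], [0.541, 0.219, 0.105], [0.582, 0.276, 0.11]] [96. 76. 59.]
0.11 399 [[0.525, 0.108, 0.11], [0.548, 0.22, 0.118], [0.582, 0.277, 0.124]] [116.  85.  57.]
0.125 346 [[0.539, 0.245, 0.126], [0.56, 0.267, 0.138], [0.584, 0.277, 0.14]] [174.  128.5  81.5]
0.14 27 [[0.543, 0.247, 0.14], [0.562, 0.263, 0.141], [0.579, 0.274, 0.141]] [202. 152.  98.]
```

View pics/z_scene_rack.png

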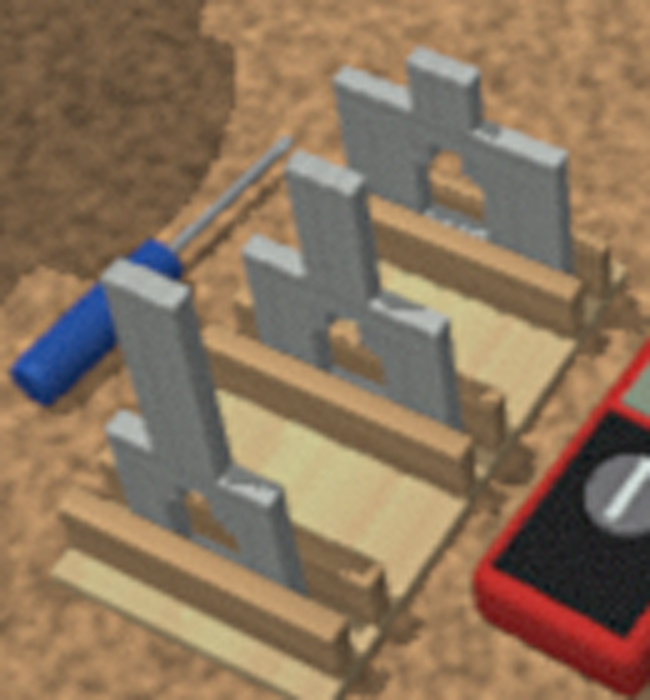

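View pics/z_scene_hook.png

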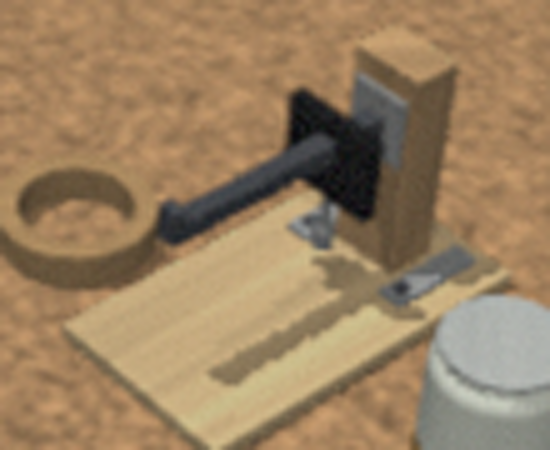

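View pics/z_side_hook.png

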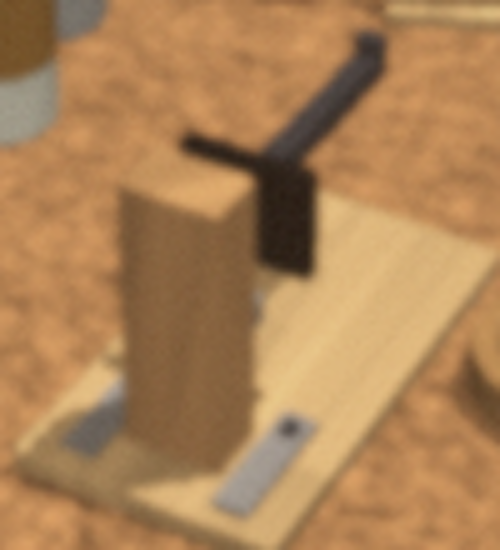

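```bash
python3 - <<'E'
from h import *
def rect(p):
    (c,s,a)=cv2.minAreaRect((p[:,:2]*1000).astype(np.float32)); return np.round(c,1),np.round(s,1),round(a,1)
box={"scene":((170,210,300,350),(300,135,410,225)),"side":((320,110,385,220),(250,210,350,320))}
for n in box:
    d=np.load(f"pics/{n}0.npz");W=d["W"];F=d["frame"].astype(int)
    a,b,c,e=box[n][0];w=W[b:e,a:c].reshape(-1,3);f=F[b:e,a:c].reshape(-1,3)
    grey=(f.max(1)-f.min(1)<30)
    for nm,y0,zt,zb in(("wide",-.125,.134,.104),("mid",-.22,.162,.096),("nar",-.311,.192,.090)):
        m=(abs(w[:,1]-y0)<.035)&(w[:,0]>.44)&(w[:,0]<.63)
        t=m&(w[:,2]>zb+.006)&(w[:,2]<zt+.01); p=w[t]
        top=p[p[:,2]>zt-.004]
        print(n,nm,"tab",rect(p),"top",len(top),rect(top),np.median(top[:,2]).round(4))
        q=p[p[:,2]<zt-.006]
        # face plane fit: y = a x + b (RANSACish)
        for k in range(3):
            A=np.c_[q[:,0],np.ones(len(q))];s=np.linalg.lstsq(A,q[:,1],rcond=None)[0];r=q[:,1]-A@s;q=q[abs(r)<max(.002,1.5*r.std())]
        print("   face slope deg",np.degrees(np.arctan(s[0])).round(2),"y@.55",(s[0]*.55+s[1]).round(4),len(q),"x",np.percentile(q[:,0],[1,99]).round(4))
        bd=w[m&(w[:,2]>.05)&(w[:,2]<zb-.004)];q=bd
        for k in range(4):
            A=np.c_[q[:,0],np.ones(len(q))];s=np.linalg.lstsq(A,q[:,1],rcond=None)[0];r=q[:,1]-A@s;q=q[abs(r)<max(.002,1.5*r.std())]
        print("   body slope",np.degrees(np.arctan(s[0])).round(2),"y@.55",(s[0]*.55+s[1]).round(4),"x",np.percentile(q[:,0],[1,99]).round(4))
    a,b,c,e=box[n][1];w=W[b:e,a:c].reshape(-1,3);f=F[b:e,a:c].reshape(-1,3)
    m=(w[:,1]>.08)&(w[:,1]<.3)&(w[:,0]>.5)&(w[:,0]<.62)
    dark=f.max(1)<90
    bt=w[m&dark&(w[:,2]>.106)&(w[:,2]<.1135)]
    bt=bt[bt[:,1]<.19]
    print(n,"bar top",len(bt),rect(bt))
    lip=w[m&(w[:,1]<.125)&(w[:,2]>.114)&(w[:,2]<.122)];print("lip",len(lip),rect(lip))
    st=w[m&dark&(w[:,2]>.07)&(w[:,2]<.125)&(w[:,1]>.18)&(w[:,1]<.235)];print("stop",len(st),rect(st),np.percentile(st[:,2],[2,98]))
    po=w[m&~dark&(w[:,2]>.13)&(w[:,2]<.145)];print("posttop",rect(po[po[:,2]>.136]))
E
```

```text
scene wide tab (array([ 513.1, -135.7]), array([31.1, 12.1]), 13.7) top 76 (array([ 513.5, -135.2]), array([30.1, 11.3]), 13.7) 0.135
   face slope deg 12.85 y@.55 -0.1311 68 x [0.4995 0.5286]
   body slope 12.43 y@.55 -0.1316 x [0.4614 0.5678]
scene mid tab (array([ 539.7, -221.4]), array([32.3, 12.3]), 12.4) top 95 (array([ 539.9, -221.3]), array([31., 12.]), 12.7) 0.1631
   face slope deg 12.87 y@.55 -0.2236 225 x [0.5256 0.5559]
   body slope 12.52 y@.55 -0.2238 x [0.4957 0.5857]
scene nar tab (array([ 552.6, -310.9]), array([32.1, 11.7]), 12.6) top 119 (array([ 552.5, -311.1]), array([30.3, 11.3]), 9.1) 0.193
   face slope deg 14.48 y@.55 -0.3159 395 x [0.5388 0.5682]
   body slope 12.43 y@.55 -0.3159 x [0.5165 0.5894]
scene bar top 131 (array([541. , 142.8]), array([94.2, 14.3]), 77.4)
lip 21 (array([530.4, 101.7]), array([ 7.6, 11.8]), 84.1)
stop 346 (array([557.4, 209.4]), array([56.2, 46.6]), 27.4) [0.07664519 0.12459191]
posttop (array([563.6, 252.8]), array([32.7, 45.7]), 77.0)
side wide tab (array([ 512.9, -130.1]), array([29.5, 17.5]), 11.8) top 33 (array([ 513.9, -131.7
[... 206 characters left out ...]
), 16.6) top 29 (array([ 539.7, -219. ]), array([29.7, 17.4]), 12.7) 0.1604
   face slope deg 10.67 y@.55 -0.2111 124 x [0.5241 0.5532]
   body slope 12.98 y@.55 -0.2105 x [0.4947 0.5814]
side nar tab (array([ 551.4, -303.4]), array([30.2, 18.1]), 15.0) top 21 (array([ 551.6, -305.5]), array([25.5, 13.7]), 13.0) 0.191
   face slope deg 10.84 y@.55 -0.3032 138 x [0.5369 0.5659]
   body slope 12.75 y@.55 -0.3036 x [0.5158 0.586 ]
side bar top 110 (array([537.8, 149.4]), array([82.2,  9.5]), 77.5)
lip 19 (array([530.6, 106.1]), array([10.1, 12.3]), 76.5)
stop 320 (array([547.4, 199.9]), array([40.3, 57.5]), 75.8) [0.07686567 0.12194915]
posttop (array([562.1, 259. ]), array([32.1, 45.3]), 76.6)
```

```bash
cat >> h.py <<'E'
def delta(x,y,z,yaw,s=None):
    """tool-frame shift (cm) & rotvec (deg) to TCP x,y,z with tool x at yaw(deg), pointing down"""
    s=s or robot.state(); r=rot(s["eef_rot"]);a=np.radians(yaw)
    T=np.array([[np.cos(a),np.sin(a),0],[np.sin(a),-np.cos(a),0],[0,0,-1]])
    d=r.T@(np.array([x,y,z])-s["tool_pos"])*100; w=np.degrees(R.from_matrix(r.T@T).as_rotvec())
    print("t",round(s["time"],2),"pos",np.round(s["tool_pos"]*1000,1),"yaw",np.degrees(np.arctan2(r[1,0],r[0,0])).round(2),"gap",round(s["finger_gap"],3),"F",np.round(s["force"],1))
    print("shift cm",d.round(2),"rot deg",w.round(2))
E
python3 -m inch '[[3.4,-2,-0.6,0,0,0.6,0],[3.4,-2,-0.6,0,0,0.6,0],[3.4,-2,-0.6,0,0,0.6,0],[3.4,-2,-0.6,0,0,0.6,0],[3.4,-2,-0.6,0,0,0.6,0],[3.4,-2,-0.6,0,0,0.6,0],[3.4,-2,-0.6,0,0,0.6,0],[3.4,-2,-0.6,0,0,0.6,0]]' 60
python3 -c "
from h import *
delta(.45,-.2,.30,12.5)
delta(.48,.13,.30,-12.6)"
```

```text
time: 0.82
tool_pos: [0.3904, -0.3224, 0.2775]
eef_rot: [-0.002, 0.995, 0.096, -0.003]
force: [0.8, -0.9, 0.4]
finger_gap: 0.998
t 0.82 pos [ 390.4 -322.4  277.5] yaw 11.0 gap 0.998 F [ 0.8 -0.9  0.4]
shift cm [  8.17 -10.89  -2.25] rot deg [-0.21  0.28 -1.5 ]
t 0.82 pos [ 390.4 -322.4  277.5] yaw 11.0 gap 0.998 F [ 0.8 -0.9  0.4]
shift cm [ 17.41 -42.71  -2.18] rot deg [-0.15  0.33 23.6 ]
```

```bash
python3 -m inch '[[1.3,-3.8,-0.2,0,0,2,0],[1.3,-3.8,-0.2,0,0,2,0],[1.3,-3.8,-0.2,0,0,2,0],[1.3,-3.8,-0.2,0,0,2,0],[1.3,-3.8,-0.2,0,0,2,0],[1.3,-3.8,-0.2,0,0,2,0],[1.3,-3.8,-0.2,0,0,2,0],[1.3,-3.8,-0.2,0,0,2,0]]'
python3 -c "
from h import *
delta(.48,.13,.30,-12.6)"
```

```text
time: 1.48
tool_pos: [0.4764, -0.0013, 0.2944]
eef_rot: [-0.001, 0.999, -0.049, -0.002]
force: [0.8, -0.7, -0.8]
finger_gap: 0.996
t 1.48 pos [476.4  -1.3 294.4] yaw -5.65 gap 0.996 F [ 0.8 -0.7 -0.8]
shift cm [ -0.94 -13.11  -0.52] rot deg [-0.12  0.27  6.95]
```

```bash
python3 -m inch '[[0.2,-3,-0.1,0,0,1.7,0],[0.2,-3,-0.1,0,0,1.7,0],[0.2,-3,-0.1,0,0,1.7,0],[0.2,-3,-0.1,0,0,1.7,0],[0.2,-1,-0.1,0,0,0.2,0],[0,0,0,0,0,0,0],[0,0,0,0,0,0,0],[0,0,0,0,0,0,0]]'
python3 - <<'E'
from h import *
delta(.48,.13,.30,-12.6)
c=cap("wrist","w1.png");np.savez("pics/w1.npz",frame=c["frame"],W=cloud(c))
E
```

```text
time: 2.15
tool_pos: [0.506, 0.1415, 0.2984]
eef_rot: [-0.002, 0.994, -0.108, -0.004]
force: [-0.1, -0.4, -0.8]
finger_gap: 1.0
t 2.15 pos [506.  141.5 298.4] yaw -12.44 gap 1.0 F [-0.1 -0.4 -0.8]
shift cm [-2.3   1.68 -0.14] rot deg [-0.16  0.43  0.16]
```

View pics/w1.png

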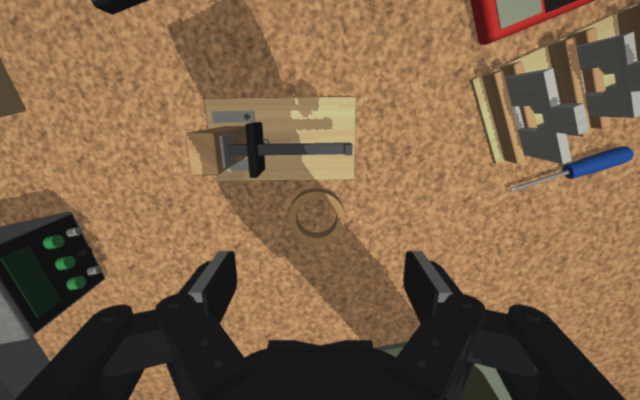

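The wrist view shows the bar running from the stop at (262,150) to the lip at (351,149). The wide plate is at the right, about (545,120).

```bash
cat >> h.py <<'E'
def ray(c,u,v,z):
    d=c["M"][:3,:3]@np.array([(u-c["cx"])/c["f"],(v-c["cy"])/c["f"],1]);o=c["M"][:3,3]
    return o+d*((z-o[2])/d[2])
E
python3 - <<'E'
from h import *
d=np.load("pics/w1.npz");F=d["frame"];W=d["W"]
im=cv2.resize(F[110:190,180:370,::-1],None,fx=4,fy=4,interpolation=cv2.INTER_CUBIC);cv2.imwrite("pics/z_w1.png",im)
for u in (275,300,325,340,347): print(u,[(v,F[v,u].max(),round(float(W[v,u,2]),3)) for v in range(140,160)])
for v in(130,165,170): print(v,[(u,F[v,u].max(),round(float(W[v,u,2]),3)) for u in range(240,272)])
print([(u,F[149,u].max(),round(float(W[149,u,2]),3)) for u in range(335,358)])
E
```

```text
275 [(140, np.uint8(133), 0.012), (141, np.uint8(135), 0.012), (142, np.uint8(133), 0.013), (143, np.uint8(100), 0.1), (144, np.uint8(62), 0.109), (145, np.uint8(53), 0.111), (146, np.uint8(56), 0.11), (147, np.uint8(56), 0.11), (148, np.uint8(57), 0.11), (149, np.uint8(56), 0.111), (150, np.uint8(57), 0.11), (151, np.uint8(56), 0.109), (152, np.uint8(57), 0.11), (153, np.uint8(56), 0.109), (154, np.uint8(69), 0.109), (155, np.uint8(127), 0.012), (156, np.uint8(147), 0.012), (157, np.uint8(149), 0.012), (158, np.uint8(147), 0.011), (159, np.uint8(147), 0.012)]
300 [(140, np.uint8(181), 0.012), (141, np.uint8(181), 0.012), (142, np.uint8(171), 0.011), (143, np.uint8(104), 0.102), (144, np.uint8(55), 0.11), (145, np.uint8(55), 0.111), (146, np.uint8(55), 0.111), (147, np.uint8(56), 0.11), (148, np.uint8(55), 0.109), (149, np.uint8(56), 0.109), (150, np.uint8(55), 0.109), (151, np.uint8(55), 0.108), (152, np.uint8(55), 0.11), (153, np.uint8(57), 0.11), (154, np.uint8(83), 0.111), (155, np.uint8(134), 0.01), (156, np.uint8(146), 0.011), (157, np.uint8(149), 0.012), (158, np.uint8(148), 0
[... 4430 characters left out ...]
 np.uint8(142), 0.012), (271, np.uint8(143), 0.011)]
[(335, np.uint8(85), 0.11), (336, np.uint8(85), 0.108), (337, np.uint8(86), 0.11), (338, np.uint8(85), 0.11), (339, np.uint8(86), 0.111), (340, np.uint8(86), 0.109), (341, np.uint8(85), 0.109), (342, np.uint8(85), 0.109), (343, np.uint8(82), 0.11), (344, np.uint8(64), 0.109), (345, np.uint8(73), 0.117), (346, np.uint8(86), 0.118), (347, np.uint8(88), 0.12), (348, np.uint8(88), 0.118), (349, np.uint8(88), 0.117), (350, np.uint8(89), 0.118), (351, np.uint8(95), 0.118), (352, np.uint8(147), 0.011), (353, np.uint8(182), 0.013), (354, np.uint8(175), 0.009), (355, np.uint8(173), 0.001), (356, np.uint8(176), -0.001), (357, np.uint8(173), -0.001)]
```

View pics/z_w1.png

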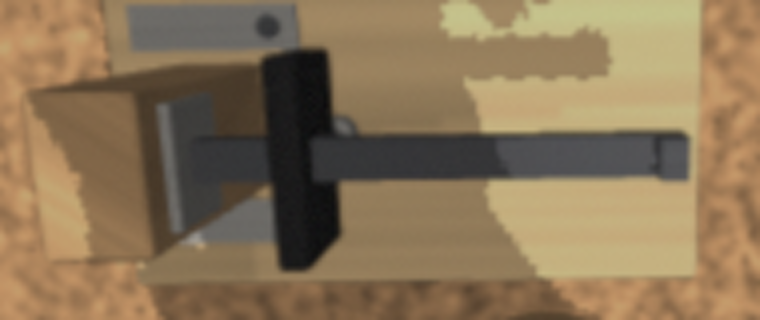

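```bash
python3 - <<'E'
from h import *
c=cap("wrist")
a=ray(c,275,149.3,.11);b=ray(c,340,148.7,.11);l=ray(c,344.5,148.8,.112)
d=b-a;print(a.round(4),b.round(4),np.degrees(np.arctan2(-d[1],-d[0])),"lip",l.round(4))
s1=ray(c,254,130,.122);s2=ray(c,257,170,.122);print(s1.round(4),s2.round(4),np.degrees(np.arctan2(*(s1-s2)[1::-1])))
d=np.load("pics/w1.npz");W=d["W"]
bar=W[145:153,275:342].reshape(-1,3);bar=bar[abs(bar[:,2]-.11)<.003]
print(cv2.minAreaRect((bar[:,:2]*1000).astype(np.float32)),len(bar),bar[:,2].mean())
p=W[:, 470:].reshape(-1,3);g=c["frame"][:,470:].reshape(-1,3).astype(int)
m=(p[:,2]>.128)&(p[:,2]<.14)&(np.ptp(g,axis=1)<30);print(cv2.minAreaRect((p[m][:,:2]*1000).astype(np.float32)),m.sum())
for n in ("scene","side"):
    W=np.load(f"pics/{n}0.npz")["W"].reshape(-1,3)
    for z0,z1,y0,y1 in((.1085,.113,.11,.18),(.116,.121,.09,.12)):
        q=W[(W[:,2]>z0)&(W[:,2]<z1)&(W[:,1]>y0)&(W[:,1]<y1)&(abs(W[:,0]-.54)<.03)]
        print(n,len(q),cv2.minAreaRect((q[:,:2]*1000).astype(np.float32)))
E
```

```text
[0.5481 0.1857 0.11  ] [0.5328 0.113  0.11  ] 78.13827585477712 lip [0.5319 0.1081 0.112 ]
[0.5742 0.2003 0.122 ] [0.5312 0.2094 0.122 ] -11.973533295540104
((540.8740844726562, 149.1558380126953), (75.7685317993164, 8.332246780395508), 77.62834930419922) 531 0.10978620297923136
((513.3605346679688, -131.63357543945312), (31.055349349975586, 11.600397109985352), 12.033964157104492) 423
scene 97 ((539.7518310546875, 146.0121612548828), (68.6861343383789, 14.70407772064209), 78.58812713623047)
scene 15 ((530.380859375, 101.76561737060547), (7.484734058380127, 11.624791145324707), 83.88700103759766)
side 77 ((538.5001831054688, 144.89578247070312), (72.22701263427734, 12.658947944641113), 77.79003143310547)
side 10 ((531.0441284179688, 105.81084442138672), (7.2465596199035645, 11.21303653717041), 60.199283599853516)
```

```bash
python3 -c "
from h import *
delta(.5134,-.1325,.18,12.4)"
```

```text
t 2.25 pos [506.1 141.  298.6] yaw -12.5 gap 1.002 F [-0.4  1.  -0.1]
shift cm [ 6.72 26.57 11.74] rot deg [ -0.25   0.37 -24.9 ]
```

```bash
python3 -m inch '[[0.2,3.4,1.4,0,0,-3.1,0],[0.2,3.4,1.4,0,0,-3.1,0],[0.2,3.4,1.4,0,0,-3.1,0],[0.2,3.4,1.4,0,0,-3.1,0],[0.2,3.4,1.4,0,0,-3.1,0],[0.1,3.4,1.4,0,0,-3.1,0],[0.1,3.4,1.4,0,0,-3.1,0],[0.1,3.4,1.4,0,0,-3.1,0]]'
python3 -c "
from h import *
delta(.5134,-.1325,.18,12.4)"
```

```text
time: 2.92
tool_pos: [0.5099, -0.1393, 0.1839]
eef_rot: [-0.003, 0.993, 0.118, 0.001]
force: [1.1, 0.2, -0.7]
finger_gap: 0.998
t 2.92 pos [ 509.9 -139.3  183.9] yaw 13.55 gap 0.998 F [ 1.1  0.2 -0.7]
shift cm [ 0.5  -0.58  0.4 ] rot deg [-0.39 -0.11  1.15]
```

```bash
python3 -m inch '[[0,0,0,0,0,0,0],[0,0,0,0,0,0,0],[0.3,-0.3,0.2,-0.2,0,0.6,0],[0.2,-0.3,0.2,-0.2,0,0.6,0],[0,0,0,0,0,0,0],[0,0,0,0,0,0,0],[0,0,0,0,0,0,0],[0,0,0,0,0,0,0]]'
python3 - <<'E'
from h import *
delta(.5134,-.1325,.18,12.4)
c=cap("wrist","w2.png");W=cloud(c);np.savez("pics/w2.npz",frame=c["frame"],W=W)
p=W.reshape(-1,3);g=c["frame"].reshape(-1,3).astype(int)
m=(p[:,2]>.130)&(p[:,2]<.138)&(abs(p[:,0]-.513)<.03)&(abs(p[:,1]+.133)<.02);print(cv2.minAreaRect((p[m][:,:2]*1000).astype(np.float32)),m.sum(),np.median(p[m],0))
E
```

```text
time: 3.58
tool_pos: [0.5112, -0.1399, 0.1783]
eef_rot: [0.002, 0.995, 0.103, -0.0]
force: [-0.5, 0.8, -0.5]
finger_gap: 1.002
t 3.58 pos [ 511.2 -139.9  178.3] yaw 11.79 gap 1.002 F [-0.5  0.8 -0.5]
shift cm [ 0.37 -0.68 -0.17] rot deg [ 0.19  0.03 -0.61]
((513.0819091796875, -132.21009826660156), (30.510271072387695, 9.871881484985352), 11.754622459411621) 597 [ 0.5141667  -0.13204672  0.13368712]
```

View pics/w2.png

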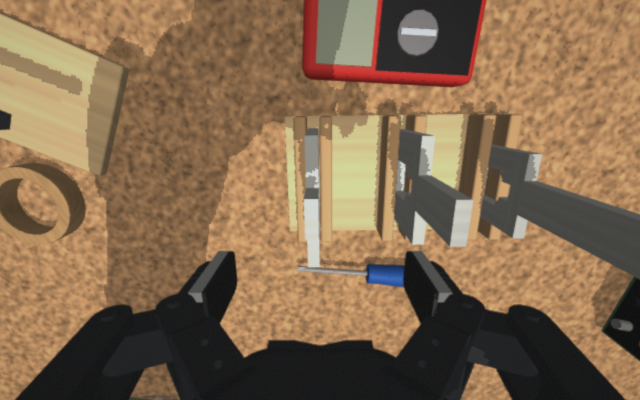

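```bash
python3 -m inch '[[0.2,-0.7,0,0,0,-0.3,0],[0.1,0,0,0,0,0,0],[0,0,1,0,0,0,0],[0,0,1,0,0,0,0],[0,0,1,0,0,0,0],[0,0,1,0,0,0,0],[0,0,0,0,0,0,0],[0,0,0,0,0,0,0]]'
python3 -c "
from h import *
delta(.5131,-.1322,.105,12.1)"
```

```text
time: 4.3
tool_pos: [0.514, -0.13, 0.1379]
eef_rot: [0.002, 0.994, 0.107, 0.001]
force: [0.6, -0.9, 0.6]
finger_gap: 1.0
t 4.3 pos [ 514.  -130.   137.9] yaw 12.28 gap 1.0 F [ 0.6 -0.9  0.6]
shift cm [-0.14  0.18  3.29] rot deg [ 0.21 -0.1   0.18]
```

```bash
python3 -m inch '[[-0.1,0.2,0.8,0.1,0,0,0],[0,0,0.8,0,0,0,0],[0,0,0.8,0,0,0,0],[0,0,0.7,0,0,0,0],[0,0,0.1,0,0,0,0],[0,0,0,0,0,0,0],[0,0,0,0,0,0,0],[0,0,0,0,0,0,0]]'
python3 -c "
from h import *
delta(.5131,-.1322,.105,12.1)"
```

```text
time: 4.97
tool_pos: [0.5139, -0.1325, 0.1037]
eef_rot: [0.001, 0.994, 0.107, 0.002]
force: [-0.1, 0.5, 0.7]
finger_gap: 1.001
t 4.97 pos [ 513.9 -132.5  103.7] yaw 12.28 gap 1.001 F [-0.1  0.5  0.7]
shift cm [-0.08 -0.05 -0.14] rot deg [ 0.12 -0.16  0.18]
```

```bash
python3 -m inch '[[-0.07,0,-0.1,0.1,-0.1,0.1,0.3],[0,0,0,0,0,0,0.6],[0,0,0,0,0,0,1],[0,0,0,0,0,0,1],[0,0,0,0,0,0,1],[0,0,0,0,0,0,1],[0,0,0,0,0,0,1],[0,0,0,0,0,0,1]]' 60
python3 -c "
from h import *
delta(.5131,-.1322,.105,12.1)"
```

```text
time: 5.63
tool_pos: [0.5138, -0.1328, 0.106]
eef_rot: [0.0, 0.994, 0.106, 0.001]
force: [-0.7, -0.3, -2.1]
finger_gap: 0.105
t 5.63 pos [ 513.8 -132.8  106. ] yaw 12.17 gap 0.105 F [-0.7 -0.3 -2.1]
shift cm [-0.05 -0.08  0.09] rot deg [ 0.07 -0.16  0.07]
```

```bash
python3 -m inch '[[0,0,-0.5,0,0,0,1],[0,0,-0.8,0,0,0,1],[0,0,-0.8,0,0,0,1],[0,0,-0.8,0,0,0,1],[0,0,-0.8,0,0,0,1],[0,0,-0.8,0,0,0,1],[0,0,-0.8,0,0,0,1],[0,0,-0.2,0,0,0,1]]'
python3 -c "
from h import *
delta(.5239,.0728,.161,-12.1)
W=np.load('pics/scene0.npz')['W'].reshape(-1,3)
for a,b in((.16,.175),(.18,.195)):
  q=W[(W[:,2]>a)&(W[:,2]<b)&(W[:,1]>-.2)&(W[:,1]<.3)&(W[:,0]>.5)&(W[:,0]<1)];print(np.percentile(q,[2,50,98],axis=0).round(3))
"
```

```text
time: 6.3
tool_pos: [0.5133, -0.1326, 0.1672]
eef_rot: [0.0, 0.994, 0.106, 0.001]
force: [-0.2, -0.5, -1.7]
finger_gap: 0.106
t 6.3 pos [ 513.3 -132.6  167.2] yaw 12.17 gap 0.106 F [-0.2 -0.5 -1.7]
shift cm [  5.36 -19.86   0.61] rot deg [ 2.000e-02 -1.600e-01  2.427e+01]
[[ 0.718 -0.073  0.16 ]
 [ 0.747 -0.045  0.171]
 [ 0.771  0.041  0.174]]
[[0.71  0.021 0.181]
 [0.737 0.042 0.191]
 [0.761 0.072 0.193]]
```

```bash
python3 -m inch '[[0.25,-2.9,0,0,0,3.4,1],[0.25,-2.9,0,0,0,3.4,1],[0.25,-2.9,0,0,0,3.4,1],[0.25,-2.9,0,0,0,3.4,1],[0.25,-2.9,0.1,0,0,3.4,1],[0.25,-2.9,0.1,0,0,3.4,1],[0.25,-2.9,0.1,0,0,3.4,1],[0,0,0,0,0,0,1]]'
python3 -c "
from h import *
delta(.5239,.0728,.161,-12.1)"
```

```text
time: 6.97
tool_pos: [0.5254, 0.0763, 0.166]
eef_rot: [-0.0, 0.993, -0.114, 0.003]
force: [-0.4, 1.6, -2.2]
finger_gap: 0.108
t 6.97 pos [525.4  76.3 166. ] yaw -13.1 gap 0.108 F [-0.4  1.6 -2.2]
shift cm [-0.07  0.37  0.49] rot deg [-0.05 -0.3  -1.  ]
```

```bash
python3 -m inch '[[-0.05,0.3,0.4,0,-0.2,-0.9,1],[0,0,0,0,0,0,1],[0,0,0,0,0,0,1],[0,0,0,0,0,0,1],[0,0,0,0,0,0,1],[0,0,0,0,0,0,1],[0,0,0,0,0,0,1],[0,0,0,0,0,0,1]]'
python3 - <<'E'
from h import *
delta(.5243,.0728,.161,-12.1)
c=cap("scene");im=cv2.resize(c["frame"][110:260,260:440,::-1],None,fx=4,fy=4,interpolation=cv2.INTER_CUBIC);cv2.imwrite("pics/s3.png",im)
W=cloud(c).reshape(-1,3)
q=W[(W[:,2]>.063)&(W[:,2]<.16)&(abs(W[:,1]-.073)<.03)&(abs(W[:,0]-.524)<.07)]
print(len(q),cv2.minAreaRect((q[:,:2]*1000).astype(np.float32)),np.percentile(q[:,2],[1,99]))
E
```

```text
time: 7.63
tool_pos: [0.5238, 0.0708, 0.1619]
eef_rot: [-0.0, 0.994, -0.106, 0.0]
force: [0.4, 0.4, -2.5]
finger_gap: 0.11
t 7.63 pos [523.8  70.8 161.9] yaw -12.11 gap 0.11 F [ 0.4  0.4 -2.5]
shift cm [ 0.   -0.21  0.09] rot deg [-0.02 -0.05 -0.01]
963 ((523.1317138671875, 68.67070770263672), (14.0071382522583, 111.94745635986328), 78.17689514160156) [0.06591116 0.15923954]
```

View pics/s3.png

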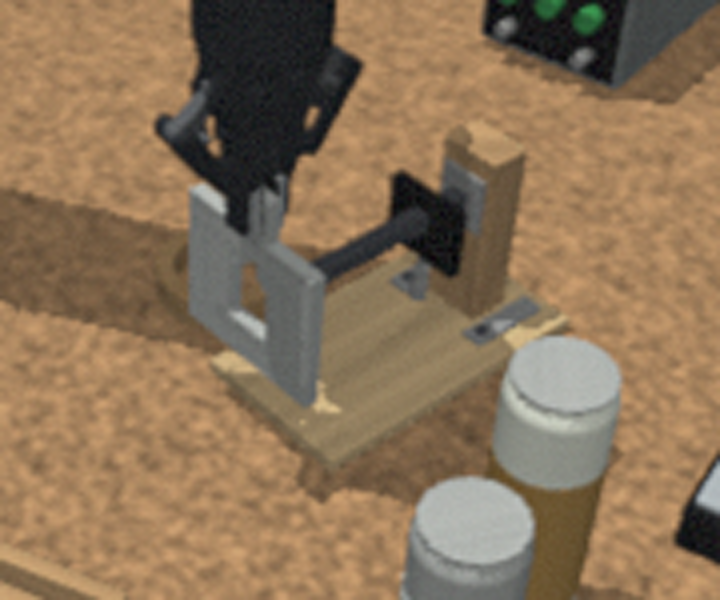

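```bash
python3 -m inch '[[0,-0.8,0,0,0,0,1],[0,-0.8,0,0,0,0,1],[0,-0.8,0,0,0,0,1],[0,-0.8,0,0,0,0,1],[0,-0.8,0,0,0,0,1],[0,-0.8,0,0,0,0,1],[0,-0.8,0,0,0,0,1],[0,0,0,0,0,0,1]]'
python3 -c "
from h import *
delta(.5378,.1355,.128,-12.1)"
```

```text
time: 8.35
tool_pos: [0.5367, 0.1333, 0.1618]
eef_rot: [-0.001, 0.995, -0.104, 0.0]
force: [-0.1, 0.0, -2.6]
finger_gap: 0.106
t 8.35 pos [536.7 133.3 161.8] yaw -11.99 gap 0.106 F [-0.1  0.  -2.6]
shift cm [ 0.06 -0.23  3.38] rot deg [-0.08 -0.04  0.11]
```

```bash
python3 -m inch '[[0.02,0,0.5,0,0,0,1],[0,0,0.5,0,0,0,1],[0,0,0.5,0,0,0,1],[0,0,0.5,0,0,0,1],[0,0,0.4,0,0,0,1],[0,0,0.3,0,0,0,1],[0,0,0.2,0,0,0,1],[0,0,0.1,0,0,0,1]]'
python3 -c "
from h import *
delta(.5372,.1333,.128,-12.1)"
```

```text
time: 9.02
tool_pos: [0.5366, 0.1317, 0.128]
eef_rot: [0.0, 0.994, -0.105, -0.0]
force: [0.3, 0.4, -2.0]
finger_gap: 0.11
t 9.02 pos [536.6 131.7 128. ] yaw -12.09 gap 0.11 F [ 0.3  0.4 -2. ]
shift cm [ 0.02 -0.16 -0.  ] rot deg [0.02 0.   0.01]
```

```bash
python3 -m inch '[[0,0,0.05,0,0,0,1],[0,0,0.05,0,0,0,1],[0,0,0.05,0,0,0,1],[0,0,0,0,0,0,1],[0,0,0,0,0,0,1],[0,0,0,0,0,0,1],[0,0,0,0,0,0,1],[0,0,0,0,0,0,1]]'
python3 -c "
from h import *
delta(.5372,.1333,.128,-12.1)"
```

```text
time: 9.68
tool_pos: [0.537, 0.1317, 0.1284]
eef_rot: [-0.001, 0.994, -0.106, 0.001]
force: [-0.0, 0.1, -2.1]
finger_gap: 0.109
t 9.68 pos [537.  131.7 128.4] yaw -12.12 gap 0.109 F [-0.   0.1 -2.1]
shift cm [-0.01 -0.16  0.04] rot deg [-0.07 -0.08 -0.02]
```

```bash
python3 -m inch '[[0,0,0.1,0,0,0,1],[0,0,0.1,0,0,0,1],[0,0,0.1,0,0,0,1],[0,0,0.05,0,0,0,1],[0,0,0.05,0,0,0,1],[0,0,0.05,0,0,0,1],[0,0,0.05,0,0,0,1],[0,0,0.05,0,0,0,1]]'
python3 -c "
from h import *
delta(.5372,.1333,.128,-12.1)"
```

```text
time: 10.35
tool_pos: [0.5371, 0.1317, 0.1279]
eef_rot: [-0.002, 0.994, -0.106, 0.002]
force: [-3.3, 0.2, 11.2]
finger_gap: 0.109
t 10.35 pos [537.1 131.7 127.9] yaw -12.14 gap 0.109 F [-3.3  0.2 11.2]
shift cm [-0.03 -0.16 -0.01] rot deg [-0.22 -0.23 -0.04]
```

```bash
python3 -m inch '[[-0.03,0,-0.05,0,0,0,1],[0,-0.8,0,0,0,0,1],[0,-0.8,0,0,0,0,1],[0,-0.8,0,0,0,0,1],[0,-0.8,0,0,0,0,1],[0,-0.8,0,0,0,0,1],[0,-0.8,0,0,0,0,1],[0,0,0,0,0,0,1]]'
python3 -c "
from h import *
delta(.5515,.2,.128,-12.1)"
```

```text
time: 11.02
tool_pos: [0.5478, 0.1853, 0.1281]
eef_rot: [-0.002, 0.994, -0.105, 0.002]
force: [0.2, 0.6, -2.3]
finger_gap: 0.107
t 11.02 pos [547.8 185.3 128.1] yaw -12.05 gap 0.107 F [ 0.2  0.6 -2.3]
shift cm [ 0.05 -1.51  0.01] rot deg [-0.27 -0.2   0.05]
```

```bash
python3 -m inch '[[0,-0.3,0,-0.2,-0.2,0,1],[0,-0.2,0,0,0,0,1],[0,-0.1,0,0,0,0,1],[0,-0.1,0,0,0,0,1],[0,-0.1,0,0,0,0,1],[0,-0.1,0,0,0,0,1],[0,-0.05,0,0,0,0,1],[0,0,0,0,0,0,1]]'
python3 -c "
from h import *
delta(.5515,.2,.128,-12.1)"
```

```text
time: 11.68
tool_pos: [0.55, 0.1945, 0.128]
eef_rot: [0.0, 0.994, -0.105, -0.0]
force: [0.0, -0.3, -2.2]
finger_gap: 0.104
t 11.68 pos [550.  194.5 128. ] yaw -12.11 gap 0.104 F [ 0.  -0.3 -2.2]
shift cm [ 0.03 -0.56 -0.  ] rot deg [ 0.02  0.03 -0.01]
```

```bash
python3 -m inch '[[0,-0.06,0,0,0,0,1],[0,-0.05,0,0,0,0,1],[0,-0.05,0,0,0,0,1],[0,-0.05,0,0,0,0,1],[0,-0.05,0,0,0,0,1],[0,-0.04,0,0,0,0,1],[0,0,0,0,0,0,1],[0,0,0,0,0,0,1]]'
python3 -c "
from h import *
delta(.5515,.2,.128,-12.1)"
```

```text
time: 12.35
tool_pos: [0.5507, 0.1975, 0.128]
eef_rot: [0.0, 0.994, -0.106, -0.0]
force: [-0.3, -0.4, -1.6]
finger_gap: 0.104
t 12.35 pos [550.7 197.5 128. ] yaw -12.14 gap 0.104 F [-0.3 -0.4 -1.6]
shift cm [ 0.03 -0.26 -0.  ] rot deg [ 0.02  0.03 -0.04]
```

```bash
python3 -m inch '[[0,-0.05,0,0,0,0,1],[0,-0.05,0,0,0,0,1],[0,-0.04,0,0,0,0,1],[0,-0.04,0,0,0,0,1],[0,0,0,0,0,0,1],[0,0,0,0,0,0,1],[0,0,0,0,0,0,1],[0,0,0,0,0,0,1]]'
python3 -c "
from h import *
delta(.5515,.2,.128,-12.1)"
```

```text
time: 13.02
tool_pos: [0.5511, 0.1995, 0.128]
eef_rot: [0.0, 0.994, -0.106, -0.0]
force: [0.2, -0.3, -2.0]
finger_gap: 0.106
t 13.02 pos [551.1 199.5 128. ] yaw -12.13 gap 0.106 F [ 0.2 -0.3 -2. ]
shift cm [ 0.03 -0.06 -0.  ] rot deg [ 0.02  0.03 -0.03]
```

```bash
python3 -m inch '[[0,-0.04,0,0,0,0,1],[0,-0.03,0,0,0,0,1],[0,-0.03,0,0,0,0,1],[0,-0.03,0,0,0,0,1],[0,0,0,0,0,0,1],[0,0,0,0,0,0,1],[0,0,0,0,0,0,1],[0,0,0,0,0,0,1]]'
python3 -c "
from h import *
delta(.5515,.2,.128,-12.1)"
```

```text
time: 13.68
tool_pos: [0.5512, 0.1999, 0.128]
eef_rot: [0.001, 0.994, -0.106, -0.001]
force: [-0.8, -1.2, -1.5]
finger_gap: 0.106
t 13.68 pos [551.2 199.9 128. ] yaw -12.16 gap 0.106 F [-0.8 -1.2 -1.5]
shift cm [ 0.03 -0.01  0.  ] rot deg [ 0.11  0.05 -0.06]
```

```bash
python3 -m inch '[[0,0,0,0,0,0,1],[0,0,0,0,0,0,1],[0,0,0,0,0,0,1],[0,0,0,0,0,0,1],[0,0,0,0,0,0,1],[0,-0.02,0,0,0,0,1],[0,-0.02,0,0,0,0,1],[0,-0.02,0,0,0,0,1]]'
python3 -c "
from h import *
delta(.5515,.2,.128,-12.1)
c=cap('scene');im=cv2.resize(c['frame'][110:260,260:440,::-1],None,fx=4,fy=4,interpolation=cv2.INTER_CUBIC);cv2.imwrite('pics/s4.png',im)
c=cap('side');im=cv2.resize(c['frame'][170:320,230:380,::-1],None,fx=4,fy=4,interpolation=cv2.INTER_CUBIC);cv2.imwrite('pics/d4.png',im)
"
```

```text
time: 14.35
tool_pos: [0.5513, 0.2, 0.128]
eef_rot: [0.001, 0.994, -0.106, -0.001]
force: [-0.8, -3.6, -1.1]
finger_gap: 0.109
t 14.35 pos [551.3 200.  128. ] yaw -12.17 gap 0.109 F [-0.8 -3.6 -1.1]
shift cm [ 0.02 -0.01 -0.  ] rot deg [ 0.15  0.06 -0.07]
```

View pics/s4.png

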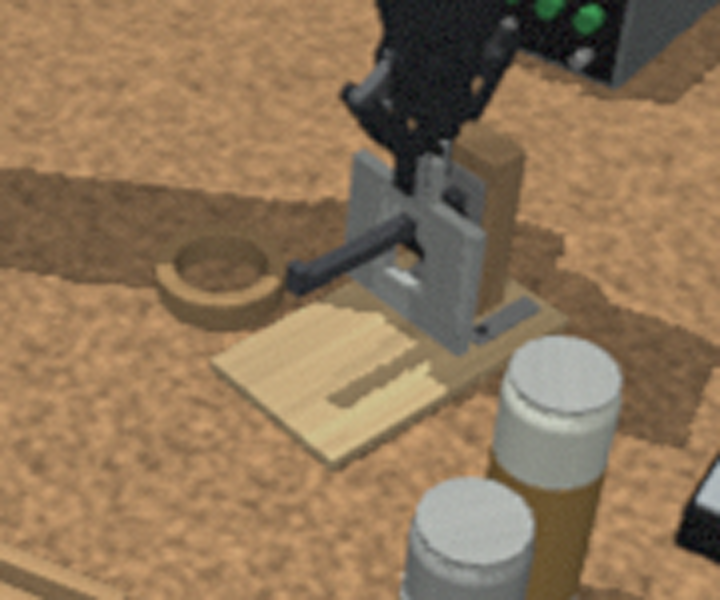

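View pics/d4.png

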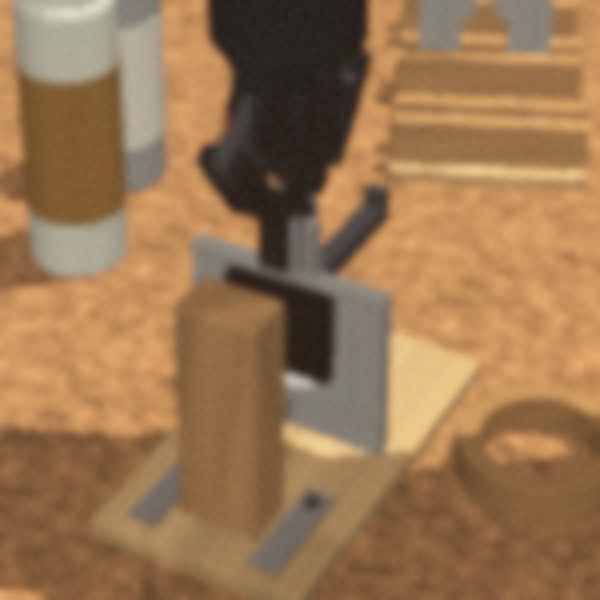

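```bash
python3 -m inch '[[0,0,0,0,0,0,0.85],[0,0,0,0,0,0,0.75],[0,0,0,0,0,0,0.75],[0,0,0,0,0,0,0.75],[0,0,-0.2,0,0,0,0.75],[0,0,-0.6,0,0,0,0.75],[0,0,-1.5,0,0,0,0.75],[0,0,-2.5,0,0,0,0.75]]'
python3 - <<'E'
from h import *
delta(.5398,-.2200,.215,12.1)
c=cap("scene","s5.png");im=cv2.resize(c['frame'][110:260,260:440,::-1],None,fx=4,fy=4,interpolation=cv2.INTER_CUBIC);cv2.imwrite('pics/s5z.png',im)
E
```

```text
time: 15.12
tool_pos: [0.5503, 0.2013, 0.175]
eef_rot: [0.001, 0.994, -0.106, -0.002]
force: [0.5, 0.1, 0.1]
finger_gap: 0.253
t 15.12 pos [550.3 201.3 175. ] yaw -12.14 gap 0.253 F [0.5 0.1 0.1]
shift cm [ 7.81 41.42 -3.91] rot deg [  0.11   0.3  -24.24]
```

View pics/s5z.png

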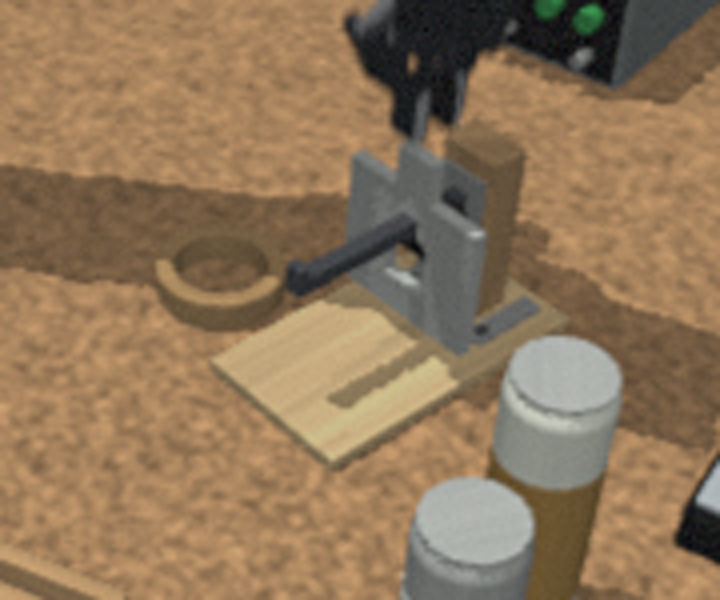

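```bash
python3 -m inch '[[0.7,3.8,-1,0,0,-2.2,0.5],[0.6,3.8,-1,0,0,-2.2,0],[0.4,3.8,-1,0,0,-2.2,0],[0.3,3.8,-0.5,0,0,-2.2,0],[0.1,3.8,-0.5,0,0,-2.2,0],[0,3.8,0,0,0,-2.2,0],[-0.2,3.8,0,0,0,-2.2,0],[-0.3,3.8,0,0,0,-2.2,0]]'
python3 -c "
from h import *
delta(.5398,-.2200,.205,12.1)"
```

```text
time: 15.83
tool_pos: [0.5477, -0.1066, 0.2276]
eef_rot: [-0.002, 0.998, 0.061, 0.006]
force: [0.5, -0.4, -0.2]
finger_gap: 0.997
t 15.83 pos [ 547.7 -106.6  227.6] yaw 7.04 gap 0.997 F [ 0.5 -0.4 -0.2]
shift cm [-2.2  11.16  2.2 ] rot deg [-0.15 -0.66 -5.06]
```

```bash
python3 -m inch '[[-0.6,2.8,0.5,0,-0.2,-1.3,0],[-0.6,2.8,0.5,0,-0.2,-1.3,0],[-0.6,2.8,0.5,0,-0.2,-1.3,0],[-0.6,2.3,0.5,0,0,-1.2,0],[0,0,0,0,0,0,0],[0,0,0,0,0,0,0],[0,0,0,0,0,0,0],[0,0,0,0,0,0,0]]'
python3 - <<'E'
from h import *
delta(.5398,-.2200,.205,12.1)
c=cap("wrist","w6.png");W=cloud(c)
p=W.reshape(-1,3)
m=(p[:,2]>.157)&(p[:,2]<.167)&(abs(p[:,0]-.54)<.035)&(abs(p[:,1]+.22)<.025);q=p[m];print(cv2.minAreaRect((q[:,:2]*1000).astype(np.float32)),m.sum(),np.median(p[m],0))
E
```

```text
time: 16.5
tool_pos: [0.5382, -0.2317, 0.2104]
eef_rot: [0.002, 0.995, 0.103, 0.002]
force: [-0.3, 1.3, -0.3]
finger_gap: 0.997
t 16.5 pos [ 538.2 -231.7  210.4] yaw 11.85 gap 0.997 F [-0.3  1.3 -0.3]
shift cm [ 0.39 -1.12  0.54] rot deg [ 0.22 -0.23 -0.25]
((539.4949951171875, -218.52413940429688), (30.866758346557617, 10.000983238220215), 12.270842552185059) 601 [ 0.54090713 -0.21840212  0.16161256]
```

View pics/w6.png

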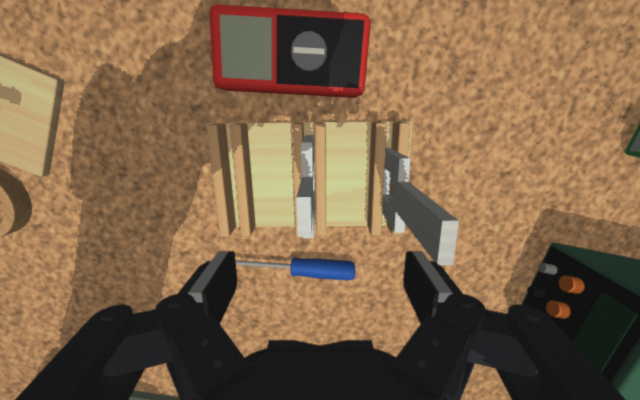

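```bash
python3 -m inch '[[0.4,-1.2,0.3,0.1,-0.1,-0.2,0],[0.0,0,0.6,0,0,0,0],[0,0,1,0,0,0,0],[0,0,1,0,0,0,0],[0,0,1,0,0,0,0],[0,0,1,0,0,0,0],[0,0,0,0,0,0,0],[0,0,0,0,0,0,0]]'
python3 -c "
from h import *
delta(.5396,-.2190,.133,12.1)"
```

```text
time: 17.22
tool_pos: [0.5422, -0.2107, 0.1592]
eef_rot: [0.0, 0.994, 0.11, 0.002]
force: [-0.4, 0.5, 1.2]
finger_gap: 1.0
t 17.22 pos [ 542.2 -210.7  159.2] yaw 12.61 gap 1.0 F [-0.4  0.5  1.2]
shift cm [-0.44  0.75  2.62] rot deg [ 0.06 -0.25  0.51]
```

```bash
python3 -m inch '[[-0.2,0.4,0,0,-0.2,0.4,0],[-0.2,0.35,0.6,0,0,0,0],[0,0,0.7,0,0,0,0],[0,0,0.7,0,0,0,0],[0,0,0.5,0,0,0,0],[0,0,0.1,0,0,0,0],[0,0,0,0,0,0,0],[0,0,0,0,0,0,0]]'
python3 -c "
from h import *
delta(.5396,-.2190,.133,12.1)"
```

```text
time: 17.88
tool_pos: [0.5401, -0.2194, 0.1315]
eef_rot: [0.001, 0.994, 0.106, 0.001]
force: [0.2, -0.7, -0.1]
finger_gap: 0.999
t 17.88 pos [ 540.1 -219.4  131.5] yaw 12.2 gap 0.999 F [ 0.2 -0.7 -0.1]
shift cm [-0.04 -0.05 -0.15] rot deg [ 0.1  -0.09  0.1 ]
```

```bash
python3 -m inch '[[-0.04,-0.04,-0.15,0.1,-0.1,0.1,0.3],[0,0,0,0,0,0,0.6],[0,0,0,0,0,0,1],[0,0,0,0,0,0,1],[0,0,0,0,0,0,1],[0,0,0,0,0,0,1],[0,0,0,0,0,0,1],[0,0,0,0,0,0,1]]' 60
python3 -c "
from h import *
delta(.5396,-.2190,.133,12.1)"
```

```text
time: 18.55
tool_pos: [0.5402, -0.2191, 0.1343]
eef_rot: [0.0, 0.994, 0.105, 0.001]
force: [-0.2, -1.2, -0.8]
finger_gap: 0.103
t 18.55 pos [ 540.2 -219.1  134.3] yaw 12.1 gap 0.103 F [-0.2 -1.2 -0.8]
shift cm [-0.05 -0.03  0.13] rot deg [ 0.05 -0.08  0.  ]
```

```bash
python3 -m inch '[[0,0,-0.5,0,0,0,1],[0,0,-0.8,0,0,0,1],[0,0,-0.9,0,0,0,1],[0,0,-0.9,0,0,0,1],[0,0,-0.9,0,0,0,1],[0,0,-0.9,0,0,0,1],[0,-1,-0.9,0,0,0,1],[0,-2,-0.4,0,0,0,1]]'
python3 -c "
from h import *
delta(.5239,.0708,.197,-12.1)"
```

```text
time: 19.22
tool_pos: [0.5331, -0.1917, 0.2027]
eef_rot: [0.001, 0.995, 0.103, 0.0]
force: [0.2, 0.0, -1.6]
finger_gap: 0.105
t 19.22 pos [ 533.1 -191.7  202.7] yaw 11.86 gap 0.105 F [ 0.2  0.  -1.6]
shift cm [  4.5  -25.88   0.52] rot deg [ 0.11 -0.07 23.96]
```

```bash
python3 -m inch '[[0.5,-3.2,0,0,0,3.3,1],[0.4,-3.2,0,0,0,3.3,1],[0.2,-3.2,0,0,0,3.3,1],[0,-3.2,0.1,0,0,3.3,1],[-0.2,-3.2,0.1,0,0,3.3,1],[-0.4,-3.2,0.1,0,0,3.3,1],[-0.5,-3.2,0.1,0,0,3,1],[-0.5,-2.5,0,0,0,1.2,1]]'
python3 -c "
from h import *
delta(.5239,.0708,.197,-12.1)"
```

```text
time: 19.88
tool_pos: [0.5233, 0.0729, 0.2057]
eef_rot: [-0.001, 0.993, -0.118, 0.004]
force: [1.3, 0.2, -2.3]
finger_gap: 0.104
t 19.88 pos [523.3  72.9 205.7] yaw -13.5 gap 0.104 F [ 1.3  0.2 -2.3]
shift cm [0.1  0.19 0.87] rot deg [-0.12 -0.4  -1.4 ]
```

```bash
python3 -m inch '[[0,0,0.3,0,-0.2,-1,1],[0,0,0.3,0,0,0,1],[0,0,0,0,0,0,1],[0,0,0,0,0,0,1],[0,0,0,0,0,0,1],[0,0,0,0,0,0,1],[0,0,0,0,0,0,1],[0,0,0,0,0,0,1]]'
python3 - <<'E'
from h import *
delta(.5239,.0708,.197,-12.1)
c=cap("scene","s7.png");im=cv2.resize(c["frame"][110:260,260:440,::-1],None,fx=4,fy=4,interpolation=cv2.INTER_CUBIC);cv2.imwrite("pics/s7z.png",im)
W=cloud(c).reshape(-1,3)
s=robot.state()["tool_pos"]
q=W[(W[:,2]>.075)&(W[:,2]<.155)&(abs(W[:,1]-s[1])<.03)&(abs(W[:,0]-.524)<.07)]
print(len(q),cv2.minAreaRect((q[:,:2]*1000).astype(np.float32)),np.percentile(q[:,2],[1,99]))
E
```

```text
time: 20.55
tool_pos: [0.5218, 0.0786, 0.2021]
eef_rot: [-0.003, 0.994, -0.107, 0.002]
force: [0.5, 0.3, -2.0]
finger_gap: 0.105
t 20.55 pos [521.8  78.6 202.1] yaw -12.25 gap 0.105 F [ 0.5  0.3 -2. ]
shift cm [0.37 0.72 0.51] rot deg [-0.35 -0.24 -0.15]
652 ((521.2543334960938, 77.00411987304688), (13.859146118164062, 95.27938842773438), 78.0167465209961) [0.07798884 0.15431623]
```

View pics/s7z.png

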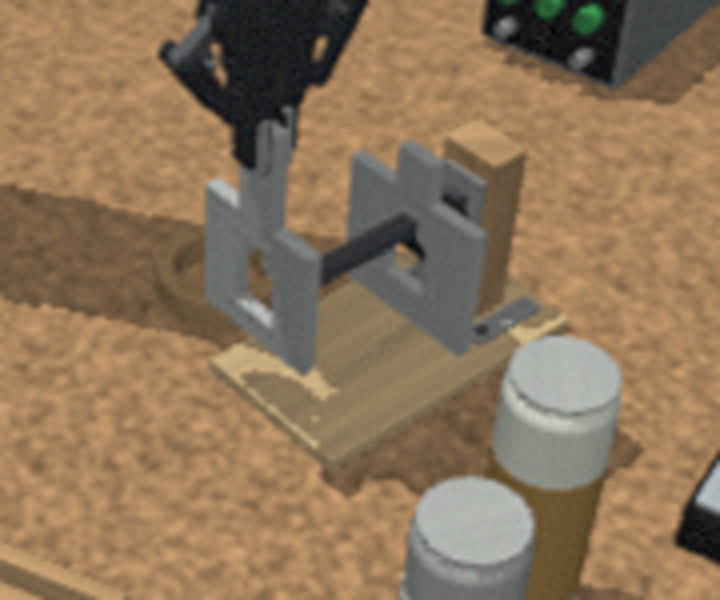

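```bash
python3 -m inch '[[0.35,0,0.5,-0.3,-0.2,0,1],[0,0,0,0,0,0,1],[0,0,0,0,0,0,1],[0,-0.9,0,0,0,0,1],[0,-1.2,0,0,0,0,1],[0,-1.2,0,0,0,0,1],[0,-1.2,0,0,0,0,1],[0,-0.8,0,0,0,0,1]]'
python3 -c "
from h import *
delta(.5372,.1333,.197,-12.1)"
```

```text
time: 21.27
tool_pos: [0.5379, 0.1337, 0.1965]
eef_rot: [-0.0, 0.994, -0.108, 0.0]
force: [0.1, 0.0, -2.2]
finger_gap: 0.105
t 21.27 pos [537.9 133.7 196.5] yaw -12.36 gap 0.105 F [ 0.1  0.  -2.2]
shift cm [-0.06  0.06 -0.05] rot deg [-0.02 -0.   -0.26]
```

```bash
python3 -m inch '[[-0.05,0,0,0,0,-0.2,1],[0,0,0,0,0,0,1],[0,0,0.6,0,0,0,1],[0,0,0.6,0,0,0,1],[0,0,0.5,0,0,0,1],[0,0,0.3,0,0,0,1],[0,0,0,0,0,0,1],[0,0,0,0,0,0,1]]'
python3 -c "
from h import *
delta(.5372,.1333,.1643,-12.1)"
```

```text
time: 21.93
tool_pos: [0.5371, 0.1354, 0.1735]
eef_rot: [0.0, 0.994, -0.105, -0.001]
force: [-0.5, 0.2, -1.8]
finger_gap: 0.107
t 21.93 pos [537.1 135.4 173.5] yaw -12.03 gap 0.107 F [-0.5  0.2 -1.8]
shift cm [0.06 0.21 0.92] rot deg [0.02 0.06 0.07]
```

```bash
python3 -m inch '[[0.04,0,0.3,0,0,0.1,1],[0,0,0.3,0,0,0,1],[0,0,0.2,0,0,0,1],[0,0,0.05,0,0,0,1],[0,0,0.05,0,0,0,1],[0,0,0.05,0,0,0,1],[0,0,0.04,0,0,0,1],[0,0,0.04,0,0,0,1]]'
python3 -c "
from h import *
delta(.5372,.1333,.1643,-12.1)"
```

```text
time: 22.6
tool_pos: [0.5379, 0.1349, 0.1642]
eef_rot: [-0.0, 0.994, -0.106, 0.0]
force: [-2.6, -0.8, 5.3]
finger_gap: 0.107
t 22.6 pos [537.9 134.9 164.2] yaw -12.18 gap 0.107 F [-2.6 -0.8  5.3]
shift cm [-0.03  0.17 -0.01] rot deg [-0.04 -0.03 -0.08]
```

```bash
python3 -m inch '[[-0.03,0,-0.05,0,0,0.1,1],[0,-0.8,0,0,0,0,1],[0,-0.8,0,0,0,0,1],[0,-0.8,0,0,0,0,1],[0,-0.8,0,0,0,0,1],[0,-0.6,0,0,0,0,1],[0,0,0,0,0,0,1],[0,0,0,0,0,0,1]]'
python3 -c "
from h import *
delta(.5492,.1902,.1643,-12.1)"
```

```text
time: 23.27
tool_pos: [0.5465, 0.178, 0.1647]
eef_rot: [-0.001, 0.994, -0.106, 0.0]
force: [-0.4, -0.1, -1.5]
finger_gap: 0.104
t 23.27 pos [546.5 178.  164.7] yaw -12.18 gap 0.104 F [-0.4 -0.1 -1.5]
shift cm [ 0.01 -1.25  0.04] rot deg [-0.09 -0.04 -0.08]
```

```bash
python3 -m inch '[[0,-0.3,0,0,0,0,1],[0,-0.2,0.02,0,0,0,1],[0,-0.1,0,0,0,0,1],[0,-0.1,0,0,0,0,1],[0,-0.1,0,0,0,0,1],[0,-0.05,0,0,0,0,1],[0,-0.05,0,0,0,0,1],[0,0,0,0,0,0,1]]'
python3 -c "
from h import *
delta(.5492,.1902,.1643,-12.1)"
```

```text
time: 23.93
tool_pos: [0.5486, 0.1865, 0.1645]
eef_rot: [-0.0, 0.994, -0.107, 0.0]
force: [-0.5, 0.6, -2.1]
finger_gap: 0.105
t 23.93 pos [548.6 186.5 164.5] yaw -12.26 gap 0.105 F [-0.5  0.6 -2.1]
shift cm [-0.02 -0.38  0.02] rot deg [-0.05 -0.04 -0.16]
```

```bash
python3 -m inch '[[0,-0.06,0.02,0,0,-0.1,1],[0,-0.05,0,0,0,0,1],[0,-0.05,0,0,0,0,1],[0,-0.05,0,0,0,0,1],[0,-0.04,0,0,0,0,1],[0,-0.03,0,0,0,0,1],[0,-0.02,0,0,0,0,1],[0,-0.02,0,0,0,0,1]]'
python3 -c "
from h import *
delta(.5492,.1902,.1643,-12.1)"
```

```text
time: 24.6
tool_pos: [0.5493, 0.1897, 0.1643]
eef_rot: [-0.0, 0.994, -0.106, 0.0]
force: [0.5, 0.9, -1.3]
finger_gap: 0.105
t 24.6 pos [549.3 189.7 164.3] yaw -12.16 gap 0.105 F [ 0.5  0.9 -1.3]
shift cm [-0.03 -0.05  0.  ] rot deg [-0.04 -0.04 -0.06]
```

```bash
python3 -m inch '[[0,-0.03,0,0,0,0,1],[0,-0.03,0,0,0,0,1],[0,-0.02,0,0,0,0,1],[0,-0.02,0,0,0,0,1],[0,-0.02,0,0,0,0,1],[0,-0.02,0,0,0,0,1],[0,-0.02,0,0,0,0,1],[0,-0.02,0,0,0,0,1]]'
python3 -c "
from h import *
delta(.5492,.1902,.1643,-12.1)"
```

```text
time: 25.27
tool_pos: [0.5495, 0.1903, 0.1643]
eef_rot: [0.001, 0.994, -0.106, 0.0]
force: [-1.0, -3.3, -0.5]
finger_gap: 0.103
t 25.27 pos [549.5 190.3 164.3] yaw -12.2 gap 0.103 F [-1.  -3.3 -0.5]
shift cm [-0.03  0.02  0.  ] rot deg [ 0.07 -0.02 -0.1 ]
```

```bash
python3 -m inch '[[0,0,0,0,0,0,0.85],[0,0,0,0,0,0,0.75],[0,0,0,0,0,0,0.7],[0,0,0,0,0,0,0.7],[0,0,-0.2,0,0,0,0.7],[0,0,-0.6,0,0,0,0.7],[0,0,-1.5,0,0,0,0.7],[0,0,-2.5,0,0,0,0.7]]'
python3 - <<'E'
from h import *
delta(.5520,-.3090,.24,12.1)
c=cap("scene","s8.png");im=cv2.resize(c['frame'][110:260,260:440,::-1],None,fx=4,fy=4,interpolation=cv2.INTER_CUBIC);cv2.imwrite('pics/s8z.png',im)
c=cap('side');im=cv2.resize(c['frame'][170:320,230:380,::-1],None,fx=4,fy=4,interpolation=cv2.INTER_CUBIC);cv2.imwrite('pics/d8.png',im)
E
```

```text
time: 25.93
tool_pos: [0.5484, 0.1912, 0.2113]
eef_rot: [0.001, 0.994, -0.106, -0.002]
force: [-0.0, -0.5, -0.4]
finger_gap: 0.3
t 25.93 pos [548.4 191.2 211.3] yaw -12.17 gap 0.3 F [-0.  -0.5 -0.4]
shift cm [10.89 48.83 -2.81] rot deg [  0.08   0.24 -24.27]
```

View pics/s8z.png

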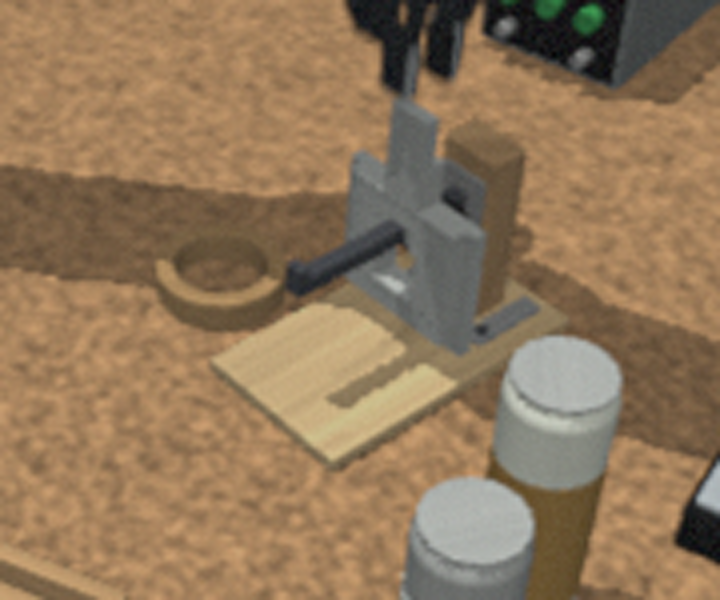

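View pics/d8.png

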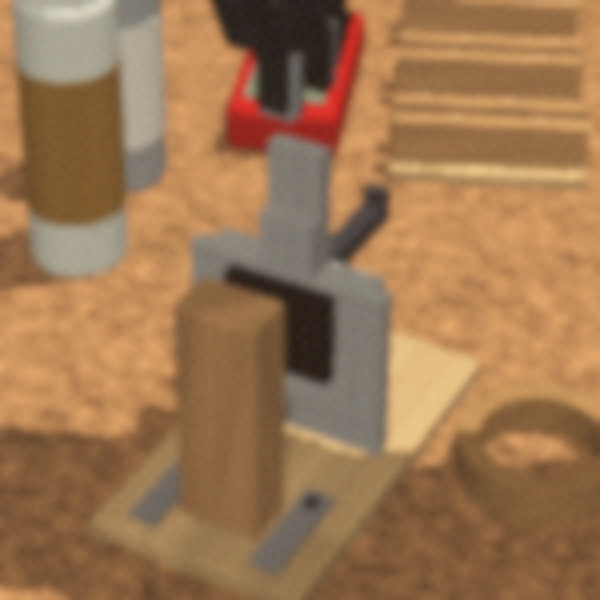

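```bash
python3 -m inch '[[0.8,3.9,-0.8,0,0,-1.7,0.5],[0.7,3.9,-0.8,0,0,-1.7,0],[0.6,3.9,-0.8,0,0,-1.7,0],[0.5,3.9,-0.8,0,0,-1.7,0],[0.3,3.9,-0.3,0,0,-1.7,0],[0.2,3.9,0,0,0,-1.7,0],[0.1,3.9,0,0,0,-1.7,0],[0,3.9,0,0,0,-1.7,0]]'
python3 -c "
from h import *
delta(.5520,-.3090,.24,12.1)"
```

```text
time: 26.7
tool_pos: [0.5501, -0.1257, 0.2523]
eef_rot: [-0.002, 1.0, 0.025, 0.003]
force: [1.2, 0.0, 0.9]
finger_gap: 1.001
t 26.7 pos [ 550.1 -125.7  252.3] yaw 2.89 gap 1.001 F [1.2 0.  0.9]
shift cm [-0.75 18.33  1.14] rot deg [-0.24 -0.42 -9.21]
```

```bash
python3 -m inch '[[-0.1,3.3,0.2,0,0,-1.8,0],[-0.2,3.3,0.2,0,0,-1.8,0],[-0.3,3.3,0.2,0,0,-1.8,0],[-0.4,3.3,0.2,0,0,-1.8,0],[-0.5,2.9,0.2,0,0,-1.5,0],[0,0,0,0,0,0,0],[0,0,0,0,0,0,0],[0,0,0,0,0,0,0]]'
python3 - <<'E'
from h import *
delta(.5520,-.3090,.24,12.1)
c=cap("wrist","w9.png");W=cloud(c)
p=W.reshape(-1,3)
m=(p[:,2]>.187)&(p[:,2]<.197)&(abs(p[:,0]-.552)<.035)&(abs(p[:,1]+.309)<.025);q=p[m];print(cv2.minAreaRect((q[:,:2]*1000).astype(np.float32)),m.sum(),np.median(p[m],0))
E
```

```text
time: 27.37
tool_pos: [0.5491, -0.3065, 0.2416]
eef_rot: [-0.0, 0.995, 0.1, 0.003]
force: [0.1, -0.7, 0.7]
finger_gap: 0.998
t 27.37 pos [ 549.1 -306.5  241.6] yaw 11.47 gap 0.998 F [ 0.1 -0.7  0.7]
shift cm [0.24 0.31 0.16] rot deg [ 0.02 -0.4  -0.63]
((552.1907958984375, -307.8999938964844), (30.41916847229004, 9.90287971496582), 12.403944969177246) 586 [ 0.55318803 -0.30791275  0.19172414]
```

View pics/w9.png

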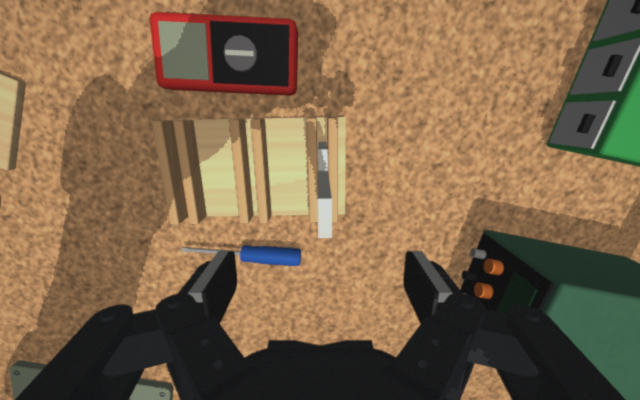

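```bash
python3 -m inch '[[0,0,0.2,0,-0.2,-0.5,0],[0,0,0,0,0,0,0],[0,0,0,0,0,0,0],[0,0,1,0,0,0,0],[0,0,1,0,0,0,0],[0,0,0.5,0,0,0,0],[0,0,0,0,0,0,0],[0,0,0,0,0,0,0]]'
python3 -c "
from h import *
delta(.5522,-.3082,.161,12.2)"
```

```text
time: 28.08
tool_pos: [0.5514, -0.3006, 0.2142]
eef_rot: [-0.001, 0.994, 0.108, 0.002]
force: [0.0, -0.7, 1.0]
finger_gap: 0.998
t 28.08 pos [ 551.4 -300.6  214.2] yaw 12.42 gap 0.998 F [ 0.  -0.7  1. ]
shift cm [-0.11  0.76  5.32] rot deg [-0.03 -0.28  0.22]
```

```bash
python3 -m inch '[[-0.05,0.4,0.2,0,-0.2,0.2,0],[-0.05,0.35,0.8,0,0,0,0],[0,0,1,0,0,0,0],[0,0,1,0,0,0,0],[0,0,1,0,0,0,0],[0,0,0.7,0,0,0,0],[0,0,0.2,0,0,0,0],[0,0,0,0,0,0,0]]'
python3 -c "
from h import *
delta(.5522,-.3082,.161,12.2)"
```

```text
time: 28.75
tool_pos: [0.5518, -0.3093, 0.1595]
eef_rot: [-0.0, 0.994, 0.106, 0.0]
force: [-0.1, -0.5, 0.4]
finger_gap: 1.001
t 28.75 pos [ 551.8 -309.3  159.5] yaw 12.16 gap 1.001 F [-0.1 -0.5  0.4]
shift cm [ 0.06 -0.1  -0.15] rot deg [-0.04 -0.03 -0.04]
```

```bash
python3 -m inch '[[0.05,-0.08,-0.15,0,0,0,0.3],[0,0,0,0,0,0,0.6],[0,0,0,0,0,0,1],[0,0,0,0,0,0,1],[0,0,0,0,0,0,1],[0,0,0,0,0,0,1],[0,0,0,0,0,0,1],[0,0,0,0,0,0,1]]' 60
python3 -c "
from h import *
delta(.5522,-.3082,.161,12.2)"
```

```text
time: 29.42
tool_pos: [0.5528, -0.3085, 0.1628]
eef_rot: [0.0, 0.994, 0.106, 0.001]
force: [0.6, -0.0, -1.8]
finger_gap: 0.107
t 29.42 pos [ 552.8 -308.5  162.8] yaw 12.17 gap 0.107 F [ 0.6 -0.  -1.8]
shift cm [-0.05 -0.05  0.18] rot deg [ 0.04 -0.14 -0.03]
```

```bash
python3 -m inch '[[0,0,-0.5,0,0,0,1],[0,0,-0.9,0,0,0,1],[0,0,-0.9,0,0,0,1],[0,0,-0.9,0,0,0,1],[0,0,-0.9,0,0,0,1],[0,0,-0.9,0,0,0,1],[0,-1,-0.9,0,0,0,1],[0,-2,-0.5,0,0,0,1]]'
python3 -c "
from h import *
delta(.5239,.0708,.232,-12.1)"
```

```text
time: 30.08
tool_pos: [0.5453, -0.2811, 0.2332]
eef_rot: [0.001, 0.995, 0.104, 0.001]
force: [-0.1, 0.4, -2.5]
finger_gap: 0.105
t 30.08 pos [ 545.3 -281.1  233.2] yaw 11.95 gap 0.105 F [-0.1  0.4 -2.5]
shift cm [  5.19 -34.87   0.05] rot deg [ 0.1  -0.11 24.05]
```

```bash
python3 -m inch '[[0.5,-3.6,0,0,0,2.4,1],[0.3,-3.6,0,0,0,2.4,1],[0.2,-3.6,0,0,0,2.4,1],[0,-3.6,0,0,0,2.4,1],[-0.1,-3.6,0,0,0,2.4,1],[-0.3,-3.6,0,0,0,2.4,1],[-0.4,-3.3,0,0,0,2.4,1],[-0.5,-2.5,0,0,0,2.4,1]]'
python3 -c "
from h import *
delta(.5239,.0708,.232,-12.1)"
```

```text
time: 30.75
tool_pos: [0.5201, 0.0076, 0.2396]
eef_rot: [-0.0, 0.997, -0.072, 0.004]
force: [0.4, 0.2, -1.3]
finger_gap: 0.107
t 30.75 pos [520.1   7.6 239.6] yaw -8.31 gap 0.107 F [ 0.4  0.2 -1.3]
shift cm [-0.54 -6.31  0.76] rot deg [-0.06 -0.5   3.79]
```

```bash
python3 -m inch '[[-0.2,-2.3,0.3,0,-0.2,1.5,1],[-0.2,-1.8,0.3,0,-0.2,1.3,1],[0,-1,0.1,0,0,0.8,1],[0,0,0,0,0,0,1],[0,0,0,0,0,0,1],[0,0,0,0,0,0,1],[0,0,0,0,0,0,1],[0,0,0,0,0,0,1]]'
python3 - <<'E'
from h import *
delta(.5242,.0708,.232,-12.1)
c=cap("scene","s10.png");im=cv2.resize(c["frame"][110:260,260:440,::-1],None,fx=4,fy=4,interpolation=cv2.INTER_CUBIC);cv2.imwrite("pics/s10z.png",im)
W=cloud(c).reshape(-1,3)
s=robot.state()["tool_pos"]
q=W[(W[:,2]>.085)&(W[:,2]<.155)&(abs(W[:,1]-s[1])<.03)&(abs(W[:,0]-.524)<.07)]
print(len(q),cv2.minAreaRect((q[:,:2]*1000).astype(np.float32)),np.percentile(q[:,2],[1,99]))
E
```

```text
time: 31.42
tool_pos: [0.5207, 0.0702, 0.2371]
eef_rot: [-0.003, 0.995, -0.101, 0.002]
force: [-0.2, -0.0, -1.5]
finger_gap: 0.108
t 31.42 pos [520.7  70.2 237.1] yaw -11.64 gap 0.108 F [-0.2 -0.  -1.5]
shift cm [ 0.33 -0.13  0.52] rot deg [-0.4  -0.16  0.46]
472 ((522.7592163085938, 65.93507385253906), (62.72139358520508, 48.2030029296875), 26.80776023864746) [0.08653704 0.15426121]
```

View pics/s10z.png

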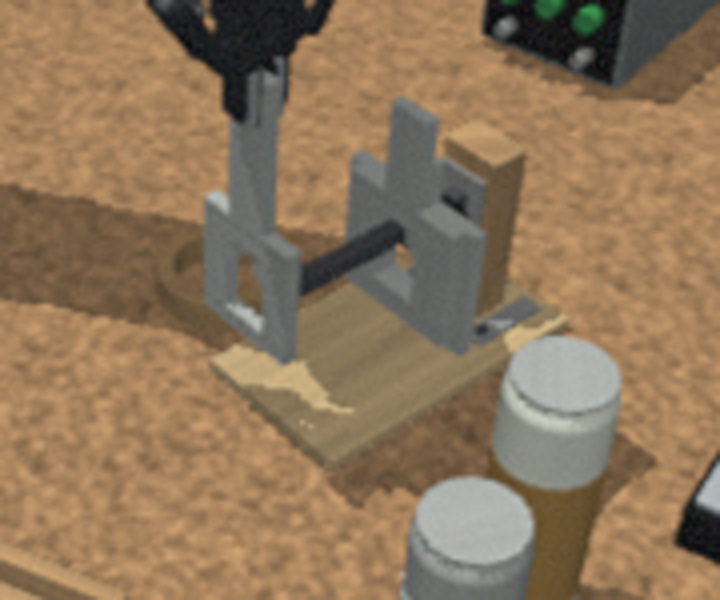

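```bash
python3 -m inch '[[0.35,0,0.5,-0.3,-0.2,0.4,1],[0,0,0,0,0,0,1],[0,0,0,0,0,0,1],[0,-1,0,0,0,0,1],[0,-1.3,0,0,0,0,1],[0,-1.3,0,0,0,0,1],[0,-1.2,0,0,0,0,1],[0,-0.5,0,0,0,0,1]]'
python3 -c "
from h import *
delta(.5363,.13,.232,-12.1)"
```

```text
time: 32.13
tool_pos: [0.5369, 0.1246, 0.2316]
eef_rot: [-0.001, 0.994, -0.107, -0.001]
force: [-0.3, 0.0, -2.1]
finger_gap: 0.103
t 32.13 pos [536.9 124.6 231.6] yaw -12.27 gap 0.103 F [-0.3  0.  -2.1]
shift cm [-0.17 -0.52 -0.04] rot deg [-0.07  0.07 -0.17]
```

```bash
python3 -m inch '[[-0.16,0,0,0,0,-0.1,1],[0,0,0,0,0,0,1],[0,0,0.6,0,0,0,1],[0,0,0.6,0,0,0,1],[0,0,0.5,0,0,0,1],[0,0,0.3,0,0,0,1],[0,0,0,0,0,0,1],[0,0,0,0,0,0,1]]'
python3 -c "
from h import *
s=robot.state()['tool_pos'];print((.5402+(s[1]-.149)*.2143).round(4))
delta(.5363,.13,.1988,-12.1)"
```

```text
time: 32.8
tool_pos: [0.5352, 0.1257, 0.2089]
eef_rot: [-0.0, 0.994, -0.105, -0.0]
force: [1.0, -0.3, -1.7]
finger_gap: 0.108
0.5352
t 32.8 pos [535.2 125.7 208.9] yaw -12.09 gap 0.108 F [ 1.  -0.3 -1.7]
shift cm [ 0.02 -0.44  1.01] rot deg [-0.04  0.06  0.01]
```

```bash
python3 -m inch '[[0,0,0.3,0,0,0,1],[0,0,0.3,0,0,0,1],[0,0,0.2,0,0,0,1],[0,0,0.05,0,0,0,1],[0,0,0.05,0,0,0,1],[0,0,0.05,0,0,0,1],[0,0,0.04,0,0,0,1],[0,0,0.04,0,0,0,1]]'
python3 -c "
from h import *
delta(.5363,.13,.1988,-12.1)"
```

```text
time: 33.47
tool_pos: [0.5355, 0.1253, 0.1986]
eef_rot: [-0.001, 0.994, -0.106, 0.0]
force: [-2.4, -0.5, 6.9]
finger_gap: 0.105
t 33.47 pos [535.5 125.3 198.6] yaw -12.13 gap 0.105 F [-2.4 -0.5  6.9]
shift cm [-0.02 -0.47 -0.02] rot deg [-0.07 -0.   -0.03]
```

Seated at z = 0.1986 m. The contact target is about (.5474,.1805), so I slide back next.

```bash
python3 -m inch '[[-0.03,0,-0.05,0,0,0.1,1],[0,-0.8,0,0,0,0,1],[0,-0.8,0,0,0,0,1],[0,-0.8,0,0,0,0,1],[0,-0.8,0,0,0,0,1],[0,-0.6,0,0,0,0,1],[0,0,0,0,0,0,1],[0,0,0,0,0,0,1]]'
python3 -c "
from h import *
delta(.5474,.1805,.1986,-12.1)"
```

```text
time: 34.13
tool_pos: [0.5439, 0.1683, 0.1991]
eef_rot: [-0.001, 0.994, -0.106, 0.0]
force: [0.1, -0.8, -1.8]
finger_gap: 0.106
t 34.13 pos [543.9 168.3 199.1] yaw -12.12 gap 0.106 F [ 0.1 -0.8 -1.8]
shift cm [ 0.09 -1.27  0.05] rot deg [-0.1   0.01 -0.02]
```

```bash
python3 -m inch '[[0.05,-0.3,0,0,0,0,1],[0,-0.2,0.03,0,0,0,1],[0,-0.1,0,0,0,0,1],[0,-0.1,0,0,0,0,1],[0,-0.1,0,0,0,0,1],[0,-0.05,0,0,0,0,1],[0,-0.05,0,0,0,0,1],[0,0,0,0,0,0,1]]'
python3 -c "
from h import *
delta(.5474,.1805,.1986,-12.1)"
```

```text
time: 34.8
tool_pos: [0.5465, 0.1767, 0.1988]
eef_rot: [-0.001, 0.994, -0.106, -0.0]
force: [-0.0, -0.3, -2.2]
finger_gap: 0.106
t 34.8 pos [546.5 176.7 198.8] yaw -12.2 gap 0.106 F [-0.  -0.3 -2.2]
shift cm [ 0.01 -0.39  0.02] rot deg [-0.06  0.02 -0.1 ]
```

```bash
python3 -m inch '[[0,-0.06,0.02,0,0,-0.1,1],[0,-0.05,0,0,0,0,1],[0,-0.05,0,0,0,0,1],[0,-0.05,0,0,0,0,1],[0,-0.04,0,0,0,0,1],[0,-0.03,0,0,0,0,1],[0,-0.02,0,0,0,0,1],[0,-0.02,0,0,0,0,1]]'
python3 -c "
from h import *
delta(.5474,.1805,.1986,-12.1)"
```

```text
time: 35.47
tool_pos: [0.5473, 0.1797, 0.1987]
eef_rot: [-0.0, 0.994, -0.106, 0.0]
force: [0.2, -0.8, -1.4]
finger_gap: 0.111
t 35.47 pos [547.3 179.7 198.7] yaw -12.12 gap 0.111 F [ 0.2 -0.8 -1.4]
shift cm [-0.01 -0.08  0.01] rot deg [-0.05  0.   -0.02]
```

```bash
python3 -m inch '[[0,-0.03,0,0,0,0,1],[0,-0.03,0.02,0,0,0,1],[0,-0.02,0,0,0,0,1],[0,-0.02,0,0,0,0,1],[0,-0.02,0,0,0,0,1],[0,-0.02,0,0,0,0,1],[0,-0.02,0,0,0,0,1],[0,-0.02,0,0,0,0,1]]'
python3 -c "
from h import *
delta(.5474,.1805,.1986,-12.1)"
```

```text
time: 36.13
tool_pos: [0.5476, 0.1806, 0.1987]
eef_rot: [0.0, 0.994, -0.106, -0.0]
force: [-2.0, -2.0, 1.3]
finger_gap: 0.106
t 36.13 pos [547.6 180.6 198.7] yaw -12.15 gap 0.106 F [-2.  -2.   1.3]
shift cm [-0.02  0.02  0.01] rot deg [ 0.04  0.   -0.05]
```

```bash
python3 -m inch '[[0,0,0,0,0,0,0.88],[0,0,0,0,0,0,0.82],[0,0,0,0,0,0,0.76],[0,0,0,0,0,0,0.7],[0,0,0,0,0,0,0.7],[0,0,-0.4,0,0,0,0.7],[0,0,-1.2,0,0,0,0.7],[0,0,-2.5,0,0,0,0.7]]'
python3 - <<'E'
from h import *
delta(.5474,.1805,.1986,-12.1)
c=cap("scene","s11.png");im=cv2.resize(c['frame'][90:240,260:440,::-1],None,fx=4,fy=4,interpolation=cv2.INTER_CUBIC);cv2.imwrite('pics/s11z.png',im)
W=cloud(c);p=W.reshape(-1,3)
def plane(z0,z1,n):
    q=p[(p[:,2]>z0)&(p[:,2]<z1)&(abs(p[:,0]-.547)<.05)&(abs(p[:,1]-.18)<.025)]
    for k in range(4):
        A=np.c_[q[:,0],q[:,2],np.ones(len(q))];s=np.linalg.lstsq(A,q[:,1],rcond=None)[0];r=q[:,1]-A@s;q=q[abs(r)<max(.002,1.5*r.std())]
    print(n,len(q),"tilt deg",np.degrees(s[1]).round(2),"yaw",np.degrees(np.arctan(s[0])).round(2),"top z",np.percentile(q[:,2],99.5))
plane(.05,.222,"narrow front face")
t=p[(p[:,2]>.215)&(p[:,2]<.234)&(abs(p[:,0]-.547)<.03)&(abs(p[:,1]-.18)<.012)];print(len(t),t[:,2].max() if len(t) else 0)
c=cap('side');im=cv2.resize(c['frame'][150:300,230:380,::-1],None,fx=4,fy=4,interpolation=cv2.INTER_CUBIC);cv2.imwrite('pics/d11.png',im)
E
```

```text
time: 36.8
tool_pos: [0.5464, 0.1816, 0.2376]
eef_rot: [0.001, 0.994, -0.105, -0.003]
force: [-0.3, 0.3, -0.4]
finger_gap: 0.299
t 36.8 pos [546.4 181.6 237.6] yaw -12.11 gap 0.299 F [-0.3  0.3 -0.4]
shift cm [0.14 0.08 3.9 ] rot deg [ 0.1   0.28 -0.01]
narrow front face 720 tilt deg -0.79 yaw -5.25 top z 0.22105240940971085
87 0.2315733886197774
```

View pics/s11z.png

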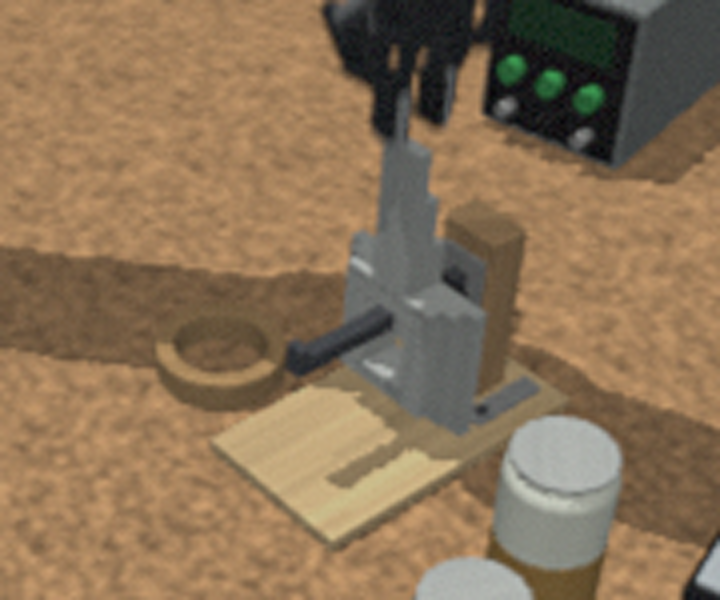

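View pics/d11.png

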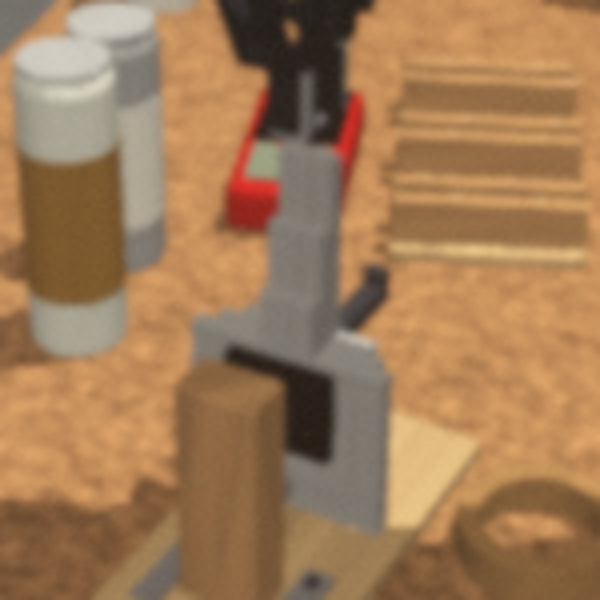

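```bash
python3 -m inch '[[0,0,-1,0,0,0,0.7],[0,0,-1.5,0,0,0,0.7],[0,0,-2,0,0,0,0.7],[0,0,-2,0,0,0,0.7],[0,0,-1,0,0,0,0.7],[0,0,0,0,0,0,0.7],[0,0,0,0,0,0,0.7],[0,0,0,0,0,0,0.7]]'
python3 - <<'E'
from h import *
delta(.5474,.1805,.1986,-12.1)
e=np.array([.2096,.9778]);n=np.array([.9778,-.2096]);o=np.array([.5312,.107])
for nm in("scene","side","wrist"):
    c=cap(nm,nm+"12.png");p=cloud(c).reshape(-1,3)
    S=(p[:,:2]-o)@e;L=(p[:,:2]-o)@n
    near=(abs(L)<.06)&(S>.03)&(S<.12)
    for k,zt,zb in(("narrow",.228,.198),("middle",.192,.162),("wide",.156,.132)):
        m=near&(abs(L)<.025)&(p[:,2]>zt-.004)&(p[:,2]<zt+.004)
        print(nm,k,m.sum(),"S",np.percentile(S[m],[5,50,95]).round(4) if m.sum() else 0,"L",np.percentile(L[m],[3,97]).round(4) if m.sum() else 0,"ztop",np.percentile(p[near&(abs(L)<.025)&(p[:,2]<zt+.008)&(p[:,2]>zt-.01),2],97).round(4) if m.sum() else 0)
    m=near&(p[:,2]>.06)&(p[:,2]<.23)&(S<.075)
    for a,b in((.06,.09),(.13,.16),(.16,.19),(.19,.225)):
        k=m&(p[:,2]>a)&(p[:,2]<b)
        if k.sum()>5:print("   z",a,b,k.sum(),"S",np.percentile(S[k],[5,50]).round(4),"L",np.percentile(L[k],[2,98]).round(4))
E
```

```text
time: 37.57
tool_pos: [0.5476, 0.1819, 0.3199]
eef_rot: [-0.001, 0.994, -0.105, 0.001]
force: [0.4, 0.5, -0.2]
finger_gap: 0.304
t 37.57 pos [547.6 181.9 319.9] yaw -12.1 gap 0.304 F [ 0.4  0.5 -0.2]
shift cm [-0.02  0.18 12.12] rot deg [-0.16 -0.11 -0.  ]
scene narrow 52 S [0.0677 0.0715 0.0784] L [-0.0141  0.0149] ztop 0.2312
scene middle 49 S [0.0672 0.0696 0.0861] L [-0.014   0.0163] ztop 0.1989
scene wide 53 S [0.0666 0.0694 0.096 ] L [-0.0133  0.0154] ztop 0.1625
   z 0.06 0.09 86 S [0.0668 0.0691] L [-0.0345  0.0377]
   z 0.13 0.16 114 S [0.0668 0.0688] L [-0.015   0.0162]
   z 0.16 0.19 114 S [0.067  0.0688] L [-0.0149  0.016 ]
   z 0.19 0.225 146 S [0.067 0.069] L [-0.0147  0.0154]
side narrow 57 S [0.0724 0.0793 0.0832] L [-0.0158  0.0138] ztop 0.2279
side middle 100 S [0.076  0.0838 0.092 ] L [-0.0159  0.0133] ztop 0.199
side wide 105 S [0.0779 0.0939 0.1021] L [-0.0164  0.0125] ztop 0.1633
   z 0.13 0.16 17 S [0.0715 0.0728] L [-0.0165 -0.0142]
   z 0.16 0.19 13 S [0.0718 0.0739] L [-0.0167 -0.0149]
   z 0.19 0.225 12 S [0.0728 0.074 ] L [-0.0161 -0.0148]
wrist narrow 400 S [0.0717 0.0759 0.0802] L [-0.0149  0.0141] ztop 0.2288
wrist middle 302 S [0.0787 0.086  0.0904] L [-0.0145  0.0145] ztop 0.1957
wrist wide 235 S [0.0839 0.0964 0.1008] L [-0.0149  0.0145] ztop 0.1619
   z 0.13 0.16 17 S [0.0712 0.0732] L [0.0143 0.0146]
   z 0.16 0.19 26 S [0.0715 0.0728] L [0.0142 0.0146]
   z 0.19 0.225 38 S [0.0714 0.0732] L [0.0141 0.0146]
```

View pics/scene12.png

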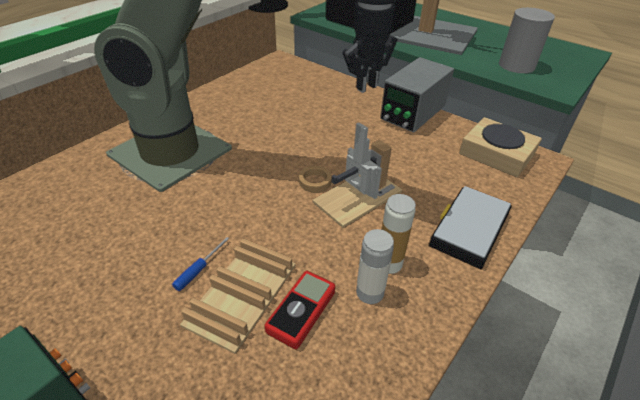

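View pics/wrist12.png

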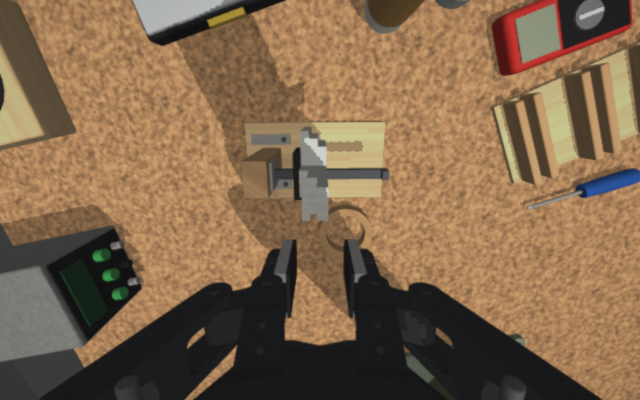

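```bash
python3 -c "
from plant import robot
print(robot.hand_in())"
```

```text
the job is handed in; nothing more can be done
None
```

All three plates hang on the bar in order (wide, middle, narrow), and I handed the job in at about 37.7 s of the 72 s. The hand-in gives no verdict, so the results below are my own checks.

- **Seating:** each plate was pressed down on the bar until contact, with about 13, 7 and 9 N on the bar for wide, middle and narrow.
- **Contact:** each was slid back until the force sensor showed light contact, about 2–4 N in the last reading of each press. That is below the 11 N that leaves the stop in place. I did not measure the stop again at the end, but the three contact positions were 10 mm apart, so it did not appear to move.
- **Last wrist view:** the back edges of the three tops step about 10 mm, so there is no visible gap between plates. They are centred on the bar within about 0.5 mm. The front face keeps the same distance along the bar at every height within about 0.3 mm, so it stands upright. The narrow plate's top is at 228–229 mm, where 228 mm means fully seated.
- **Disagreements:** the scene and side cameras differed from the wrist by a few mm along the bar and about 1.5 mm across it. One plane fit gave the narrow plate a yaw of −5° and a tilt of −0.8°. I put that down to stray points from the plates behind it, because the other readings all agree that it is flat.
- **Bystanders:** they look unmoved in the last scene picture; I did not measure them.

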